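# Gauge the ink canister and show the rod for reading

### The arm

A 6-joint arm with a two-finger parallel gripper is mounted at the origin on the work surface. World frame = base frame: x ahead of the robot, y to its left, z up, the work surface at z = 0. Lengths are in m, angles in rad, forces in N, time in s.
With the tool pointing down it reaches from about 0.35 to 0.8 m from the base axis. Payload 7.3 kg.
Tool frame: the origin (TCP) lies at the very end of the fingers, on their centre line; the grasp point (between the pads) lies 19 mm behind it (grip_depth is the distance from the TCP to the grasp point, in m); z points along the fingers, x is the direction in which the jaws open and shut, and the axes are right-handed (so a half turn about z gives the same grasp; the last joint's range is limited). The gripper opens to 85 mm and grips with 20 to 120 N. Pads are 22 mm wide; open, the fingers measure 114 mm over their backs; the gripper's body (76 mm by 85 mm) begins 54 mm behind the grasp point. The pads swing forward as they close: fully open they stand 13 mm farther back than shut.
Start: joints at [-1.275, 0.342, 1.524, -0, 1.275, -0.146], TCP at [0.224, -0.475, 0.231] pointing down, gripper open.
Joint ranges: [-2.53, 2.53], [-0.77, 2.02], [0.04, 2.7], [-1, 4.14], [0.28, 2.66], [-3.11, 3.11]. Speed limits (rad/s): [2.57, 2.57, 3.14, 3.14, 3.14, 3.14].

### API

Orientations are given as a unit quaternion [w, x, y, z].
In Python, from workcell import * gives the robot as it stands. The module is installed in compiled form; this text tells all that it offers.
- The arm moves only by the tool send_rows, never from a script. Its arguments are lists of equal length, an entry for each row: "dp": the shift along the world's x, y, z in cm, a list of three; "roll": the turn about the world's z in rad; "jaw": the opening in per cent of the stroke, from 0 (shut) to 100 (fully open). A call has 1 to 20 rows; each row shifts and turns the pose as measured when the row begins; what a row does not reach is not made up. A row lasts 1/10 s, in which the tool goes at most 50 mm and 8.59 degrees, less where a joint would pass 70% of its speed; a pose out of reach is approached as far as the arm can. A call is refused whole if a number of a shift passes 5 or a number of a turn 0.15, either way. A call with a gripper value outside its range is refused whole. The fingers move at their own pace and stop on an object; the grip force is fixed at half the most. Time passes only in rows, so rows that do not move let the fingers close. It gives the time, the measured TCP pose, the force and the opening at its end, in the units of the state.
- get_obs(): the state, without advancing time (a new reading comes with each control period).
- snapshot(name): name is "scene" or "side" or "wrist"; returns a dict with "img" (480x640x3 uint8, red, green, blue), "fx", "fy", "cx", "cy" (pixels), "xyz" and "orientation" of the camera in the world. Camera axes: x right, y down, z forward; pixel columns grow to the right and rows downward; lengths in m; the calibration is good to about 2 mm. A picture is of the moment at which its call begins. There is no depth.
- finish_job(): hands the job in, once; it reports no verdict.
Trained networks look in a picture, given as the dict that the camera call returned (one of the last four; its "shot" number tells which), for a name from the list of things; names that differ only in an ending like _2 or _b are one class to them, and where a whole thing is asked for, a point or a joint stands for the part that bears it (a point fixed in the world has none). Each returns a list of dicts, best first, with "score" (0 to 1); they miss things now and then, are a little off and sometimes report something else, mostly with a low value. They report only what shows in the picture. A call takes as long as a camera call. They do not tell look-alikes from the thing itself.
- regions_of(picture, target): "pixels" (480x640 bool, what is visible of it) and "extent" ([left, top, width, height] in pixels, round what is visible of it).
The state is a dict: "clock": time; "joint_pos": joint angles; "joint_vel": joint speeds; "joint_torque": joint torques, N m; "eef_pos": TCP position; "eef_rot": TCP orientation; "ft_force": force on the tool from outside, world axes, zero at the start; "wrist_torque": the same for the moment, N m; "gripper_width": finger opening in m.
Only numpy, scipy, OpenCV 4.12 (cv2) and the standard library are available. Lean on these libraries where they do the work, as an engineer would, in place of code of your own. Each camera call takes 0.05 s, during which the arm holds its last target.

### The job

Slide the shutter on the ink canister's sloping gauge tube fully open and leave it open, then take the gauge rod by its handle and push it down the tube until its collar stops on the rim. Draw the rod right out again and finish holding it still and level in the gripper, with its tip over the middle of the square tile and about 10 cm above it, touching nothing else; the program ends while still holding the rod there. Do not disturb the bottle, the mug or the stone seal.

Things in the scene. Friction and masses are not known exactly. Their poses are not given: they have to be found in the camera images.
- canister: Fixed metal ink canister, 170 (x) x 130 (y) x 165 mm high; screw cap and carrying handle on top reach 195 mm. Origin: centre of its underside, z up; yaw varies. A straight steel gauge tube (30 mm outside, round 14 mm bore) sticks out of its -y face, sloping up and away at 35 degrees to level. Going INTO the tube is canister-frame direction (0, 0.819, -0.574).
- tube_mouth (a point): Centre of the tube's mouth (its upper end), on the rim plane; canister frame (0, -0.1715, 0.1396) m. The rim is square to the tube, and the bore is open for 130 mm below it. The collar's front face comes here when the rod is fully in.
- tube_seat (a point): Point on the tube's axis 115 mm below the mouth (the rod's tip comes here when the rod is fully in).
- shutter (a joint): Flat steel shutter lying over the tube's mouth, 34 x 34 x 3 mm, sliding level along the canister's +x axis. Value in m: 0 to 0.006 covers the mouth (start), 0.05 is fully open (end stop). Moves with about 2 N and stays where it is left.
- shutter_tab (a point): Grip point on the shutter's tab: a bar 12 mm wide along the canister's x, 10 mm thick, rising from the shutter in the rim's plane (leaning 35 degrees from vertical toward the canister). It ends 8 mm beyond this point and is free for 33 mm below it. Pinch it across its 12 mm or push it sideways. Fully open, it stands 50 mm aside of the tube's axis, clear of rod and collar.
- rod: Loose metal gauge rod, about 0.12 kg. Origin: centre of the collar's front face; +x runs along the rod to the tip. Shank: round, 8 mm, x = 0 to 115 mm, round tip, fine dark rings near it. Collar: disc 28 mm across, x = -6 to 0. Handle: square bar 16 x 16 mm, x = -136 to -6. Starts level in its rest, axis 60 mm above the table, the handle's flats level and upright.
- rod_tip (a point): The rod's tip (x = 115 mm on the rod's axis).
- rod_grip (a point): Middle of the free part of the handle (x = -67 mm on the axis), a good place to grip, 16 mm across; near the centre of mass.
- rest: Fixed wooden rest: base 270 x 56 x 8 mm, two notched uprights 44 mm wide, 12 mm thick, at x = -122 mm (under the handle's end, top 62 mm high) and x = +70 mm (under the shank, top 64 mm). Origin: underside, below the collar; +x points along the resting rod to its tip, roughly to the robot's left. The rod lifts straight up out of it.
- tile: Fixed flat square ceramic tile 120 x 120 x 8 mm on the table. Origin: centre of its underside; its top is 8 mm above the table.
- ink_bottle: Bystander: bottle, 52 mm across, 120 mm high. Origin: centre of underside.
- mug: Bystander: mug with handle, 72 mm across, 80 mm high. Origin: centre of underside.
- seal: Bystander: upright stone seal, 28 x 28 x 60 mm. Origin: centre of underside.
Not all that is in view belongs to the job. Of the things that look like the tile, take the one that is farthest to the robot's right at the start.

How it is judged:
On the way, in this order (a step that is already met when the one before it is completed fails the run):
1. the shutter is slid fully open (at least 44 of its 50 mm) (value of joint shutter above 0.044 m), for 0.2 s.
2. the rod is in the tube with its collar on the rim (collar face within 6 mm of the mouth centre, tip within 8 mm of its seat) (distance between rod and tube_mouth below 0.006 m and distance between rod_tip and tube_seat below 0.008 m and contact force between rod and canister above 0.2 N), for 0.2 s.
3. the rod is drawn right out of the tube (distance between rod and tube_mouth above 0.125 m), for 0.1 s.
At the end, for the whole second after the job is handed in: The rod is gripped between the fingers, touching none of the listed things (canister, rest, tile, bottle, mug, seal), still, level within about 7 degrees, its tip within 40 mm horizontally of the tile's centre and 60 to 170 mm above the table; the shutter is still open (at least 40 mm) (contact force between rod and the fingers above 1 N and horizontal distance between rod_tip and tile below 0.04 m and height (world z) of rod_tip between 0.06 and 0.17 m and angle between rod's own x axis and vertical between 1.45 and 1.69 rad and linear speed of rod below 0.03 m/s and angular speed of rod below 0.2 rad/s and value of joint shutter above 0.04 m and contact force between rod and canister below 0.1 N and contact force between rod and rest below 0.1 N and contact force between rod and tile below 0.1 N and contact force between rod and ink_bottle below 0.1 N and contact force between rod and mug below 0.1 N and contact force between rod and seal below 0.1 N); the arm keeps its last pose, push and grip.
It fails at once if the bottle is pushed more than 30 mm or tipped over (distance of ink_bottle from where it was at the start of the episode above 0.03 m or angle between ink_bottle's own z axis and vertical above 0.5 rad).
It fails at once if the mug is pushed more than 30 mm or tipped over (distance of mug from where it was at the start of the episode above 0.03 m or angle between mug's own z axis and vertical above 0.5 rad).
It fails at once if the stone seal is pushed more than 30 mm or tipped over (distance of seal from where it was at the start of the episode above 0.03 m or angle between seal's own z axis and vertical above 0.5 rad).
It also fails if it takes over 72 s, if anything falls off the work surface, if the arm or the gripper's body presses on something with over 40 N, if the wrist force passes 120 N, or if a joint passes its speed limit or range.

## Working session

There is one attempt and no reset: what is moved stays moved. The work goes in short steps, Python scripts to look and compute and a tool call to move; the robot and the scene stay as the last step left them, time stands still between calls to the robot, and variables do not carry over. Pictures are saved under pics/ and viewed, and the job is handed in when it is done.

Besides the shell and the picture viewer there is one more tool, called after "Call:" in YAML: its name, and indented under it one key for each argument. send_rows: Moves the arm, as the interface text tells. Its arguments: {"type":"object","properties":{"dp":{"type":"array"},"roll":{"type":"array"},"jaw":{"type":"array"}},"required":["dp","roll","jaw"]}

```bash
mkdir -p pics
cat > h.py <<'E'
from workcell import *
import numpy as np, cv2
from scipy.spatial.transform import Rotation as R
def rot(q): return R.from_quat([q[1],q[2],q[3],q[0]]).as_matrix()
def snap(n,fn=None):
    s=snapshot(n)
    if fn: cv2.imwrite('pics/'+fn,s['img'][:,:,::-1])
    return s
def ray(s,u,v):
    d=rot(s['orientation'])@np.array([(u-s['cx'])/s['fx'],(v-s['cy'])/s['fy'],1.]); return np.array(s['xyz']),d/np.linalg.norm(d)
def onz(s,u,v,z):
    o,d=ray(s,u,v); return o+d*(z-o[2])/d[2]
def proj(s,P):
    P=np.atleast_2d(P); c=(P-np.array(s['xyz']))@rot(s['orientation']); return np.c_[c[:,0]/c[:,2]*s['fx']+s['cx'],c[:,1]/c[:,2]*s['fy']+s['cy']]
def tri(rays):
    A=np.zeros((3,3));b=np.zeros(3)
    for o,d in rays:
        M=np.eye(3)-np.outer(d,d);A+=M;b+=M@o
    return np.linalg.solve(A,b)
E
python3 - <<'E'
from h import *
o=get_obs(); print({k:np.round(v,3) for k,v in o.items()})
for n in ['scene','side','wrist']:
    s=snap(n,n+'0.png'); print(n,s['fx'],s['cx'],s['cy'],np.round(s['xyz'],3),np.round(rot(s['orientation']),3).tolist())
    for t in ['canister','shutter','rod','rest','tile','ink_bottle','mug','seal']:
        print(t,[(round(r['score'],2),np.round(r['extent']).tolist()) for r in regions_of(s,t)][:4])
E
```

```text
{'clock': np.float64(0.0), 'joint_pos': array([-1.275,  0.343,  1.525,  0.   ,  1.275, -0.146]), 'joint_vel': array([ 0.002, -0.001, -0.001, -0.001, -0.   ,  0.001]), 'joint_torque': array([ 1.0000e-03, -4.3367e+01, -2.4601e+01, -0.0000e+00,  8.0000e-03,
        0.0000e+00]), 'eef_pos': array([ 0.224, -0.474,  0.231]), 'eef_rot': array([-0.001,  0.845, -0.535, -0.001]), 'ft_force': array([-0.134, -0.164, -0.244]), 'wrist_torque': array([-0.033,  0.049, -0.019]), 'gripper_width': np.float64(0.085)}
scene 529.859115255418 323.3440743321325 230.8624228240953 [ 1.366 -0.205  0.897] [[0.313, 0.607, -0.73], [0.95, -0.194, 0.246], [0.008, -0.77, -0.637]]
canister [(0.87, [351.0, 180.0, 118.0, 100.0])]
shutter [(0.59, [353.0, 194.0, 20.0, 29.0])]
rod [(0.7, [114.0, 277.0, 118.0, 18.0]), (0.39, [350.0, 175.0, 119.0, 105.0])]
rest [(0.72, [114.0, 273.0, 124.0, 46.0])]
tile [(0.92, [468.0, 211.0, 53.0, 39.0]), (0.87, [338.0, 189.0, 47.0, 31.0]), (0.6, [277.0, 270.0, 57.0, 42.0])]
ink_bottle [(0.75, [274.0, 323.0, 26.0, 59.0]), (0.69, [327.0, 319.0, 44.0, 56.0])]
mug [(0.68, [324.0, 321.0, 49.0,
[... 337 characters left out ...]
0.2, [263.0, 192.0, 21.0, 40.0])]
rod [(0.59, [347.0, 188.0, 46.0, 31.0])]
rest [(0.76, [338.0, 187.0, 60.0, 50.0]), (0.62, [348.0, 184.0, 48.0, 40.0]), (0.29, [296.0, 259.0, 9.0, 8.0])]
tile [(0.91, [332.0, 340.0, 63.0, 57.0]), (0.91, [181.0, 388.0, 76.0, 73.0]), (0.86, [285.0, 246.0, 54.0, 40.0])]
ink_bottle [(0.59, [267.0, 194.0, 18.0, 36.0])]
mug [(0.66, [236.0, 220.0, 30.0, 34.0]), (0.49, [263.0, 194.0, 23.0, 38.0])]
seal [(0.5, [302.0, 192.0, 6.0, 17.0])]
wrist 405.09903529424696 324.04855424201133 242.43830762342012 [ 0.292 -0.444  0.375] [[0.427, -0.864, -0.265], [-0.904, -0.408, -0.125], [0.0, 0.294, -0.956]]
canister []
shutter []
rod []
rest []
tile []
ink_bottle []
mug []
seal []
```

View pics/scene0.png

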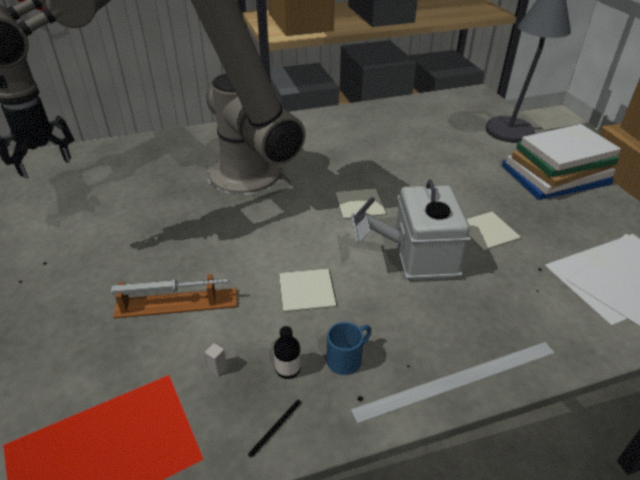

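View pics/side0.png

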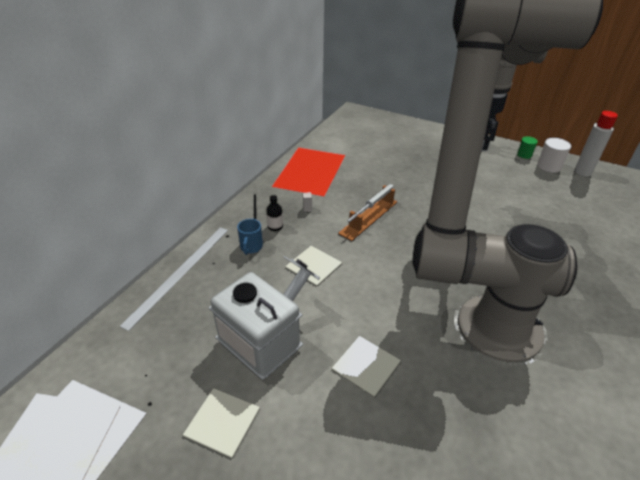

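View pics/wrist0.png

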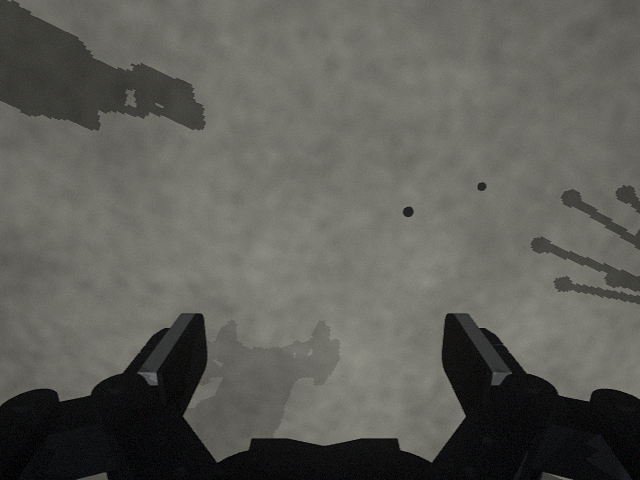

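Run:
```python
from h import *
for n in ['scene','side']:
    s=snap(n)
    for t in ['tile','ink_bottle','mug','seal','rest']:
        for r in regions_of(s,t)[:3]:
            m=r['pixels']; v,u=np.nonzero(m); z={'tile':.008,'ink_bottle':.06,'mug':.04,'seal':.03,'rest':.01}[t]
            print(n,t,round(r['score'],2),np.round(onz(s,u.mean(),v.mean(),z),3))
    if n=='scene': a=s['img'][165:295,330:490]; b=s['img'][260:330,100:250]
    else: a=s['img'][240:390,195:345]; b=s['img'][180:245,330:405]
    cv2.imwrite(f'pics/{n}_can.png',cv2.resize(a,None,fx=4.5,fy=4.5,interpolation=cv2.INTER_CUBIC)[:600,:800,::-1])
    cv2.imwrite(f'pics/{n}_rest.png',cv2.resize(b,None,fx=5,fy=5,interpolation=cv2.INTER_CUBIC)[:600,:800,::-1])
```

```text
scene tile 0.94 [0.537 0.034 0.008]
scene tile 0.93 [0.48  0.557 0.008]
scene tile 0.59 [0.256 0.273 0.008]
scene ink_bottle 0.67 [ 0.739 -0.066  0.06 ]
scene mug 0.59 [0.743 0.054 0.04 ]
scene seal 0.97 [ 0.684 -0.198  0.03 ]
scene rest 0.76 [ 0.485 -0.261  0.01 ]
side tile 0.95 [0.257 0.282 0.008]
side tile 0.9 [0.471 0.562 0.008]
side tile 0.89 [0.527 0.034 0.008]
side ink_bottle 0.8 [ 0.726 -0.054  0.06 ]
side mug 0.85 [0.749 0.05  0.04 ]
side seal 0.63 [ 0.69 -0.2   0.03]
side rest 0.8 [ 0.487 -0.247  0.01 ]
```

View pics/scene_can.png

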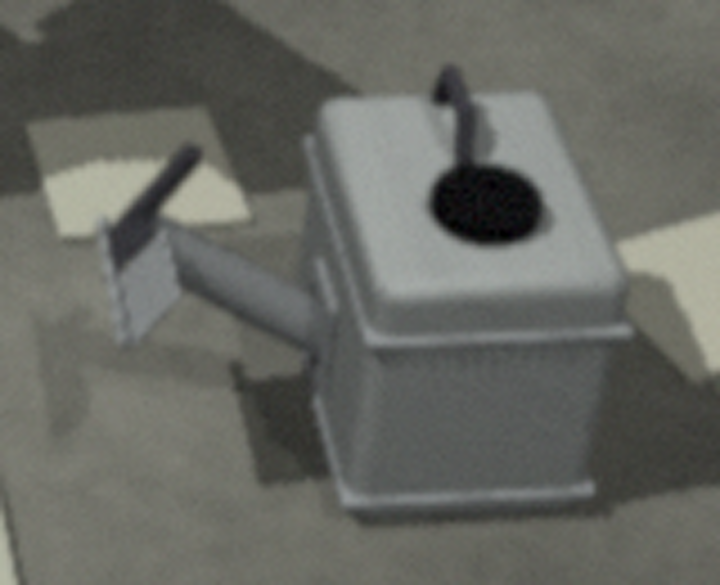

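View pics/side_can.png

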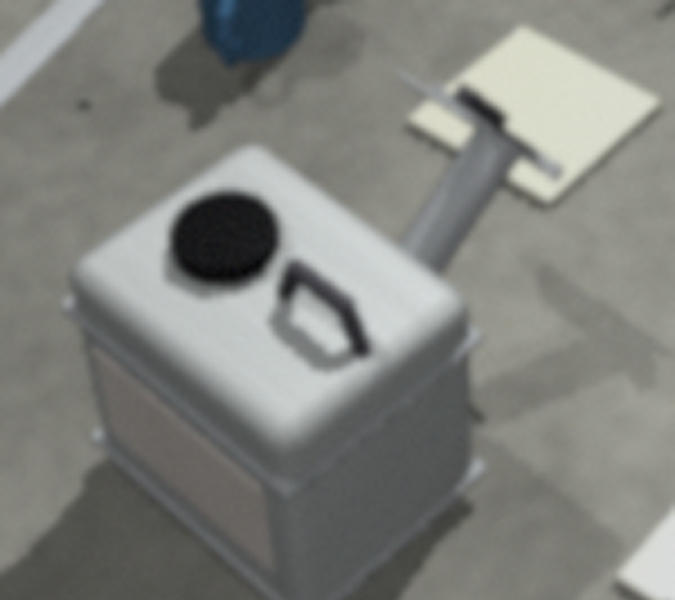

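View pics/scene_rest.png

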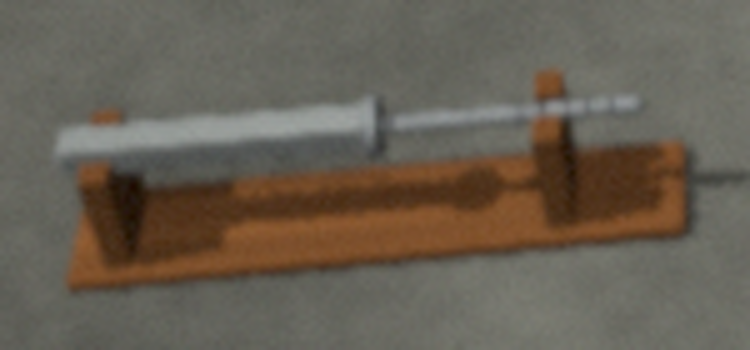

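```bash
cat > fit.py <<'E'
from h import *
from scipy.optimize import minimize
S=[];M=[]
for n in ['scene','side']:
    s=snap(n)
    rs=[r for r in regions_of(s,'canister') if r['extent'][2]>80]
    S.append(s);M.append(rs[0]['pixels']); print(n,rs[0]['score'],rs[0]['extent'])
def pts(p):
    x,y,a=p; c,t=np.cos(a),np.sin(a); Rz=np.array([[c,-t,0],[t,c,0],[0,0,1]])
    box=np.array([[i*.085,j*.065,k] for i in(-1,1) for j in(-1,1) for k in(0,.165)])
    d=np.array([0,.819,-.574]);m=np.array([0,-.1715,.1396]);e=np.array([0,.574,.819]);
    ring=[m+.015*(np.cos(q)*np.array([1,0,0])+np.sin(q)*e) for q in np.linspace(0,6.28,16)]
    tube=np.array(ring+[r+d*.135 for r in ring])
    return [g@Rz.T+np.array([x,y,0]) for g in (box,tube)]
def render(s,p):
    im=np.zeros((480,640),np.uint8)
    for g in pts(p):
        h=cv2.convexHull(np.round(proj(s,g)*16).astype(np.int32)); cv2.fillConvexPoly(im,h,1,cv2.LINE_8,4)
    return im>0
def cost(p): return sum(1-(render(s,p)&m).sum()/(render(s,p)|m).sum() for s,m in zip(S,M))
best=None
for a in np.arange(-1,1.01,.25):
    r=minimize(cost,[.45,.38,a],method='Nelder-Mead',options=dict(initial_simplex=[[.45,.38,a],[.48,.38,a],[.45,.41,a],[.45,.38,a+.2]],xatol=1e-4,fatol=1e-4))
    if best is None or r.fun<best.fun: best=r
print(best.x,best.fun)
for i,s in enumerate(S):
    im=s['img'].copy(); c,_=cv2.findContours(render(s,best.x).astype(np.uint8),0,2); cv2.drawContours(im,c,-1,(255,0,0),1)
    c,_=cv2.findContours(M[i].astype(np.uint8),0,2); cv2.drawContours(im,c,-1,(0,255,0),1)
    a=im[165:295,330:490] if i==0 else im[240:390,195:345]
    cv2.imwrite(f'pics/fit{i}.png',cv2.resize(a,None,fx=4,fy=4)[:,:,::-1])
E
python3 fit.py
```

```text
scene 0.96 [350.2, 184.3, 118.7, 96.7]
side 0.87 [211.0, 257.3, 103.7, 120.4]
[ 0.51891032  0.34621079 -0.29355903] 0.24688715812458506
```

View pics/fit0.png

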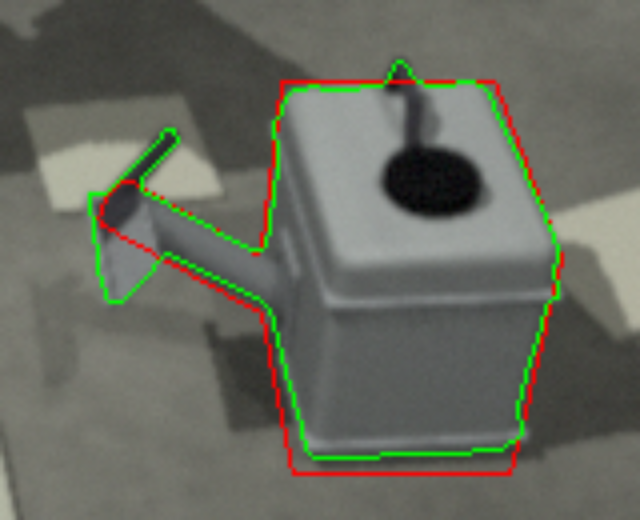

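View pics/fit1.png

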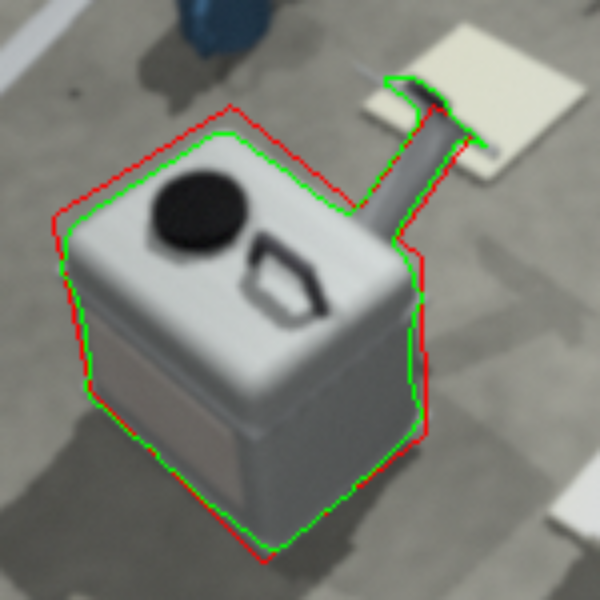

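Call:
send_rows:
  dp:
    - [3,3,2]
    - [3,3,2]
    - [3,3,2]
    - [3,3,1]
    - [3,3,0]
    - [3,3,0]
    - [3,3,0]
    - [0,0,0]
  roll: [0.12,0.12,0.12,0.12,0.12,0.12,0.12,0]
  jaw: [100,100,100,100,100,100,100,100]

```text
clock: 2.95
eef_pos: [0.4401, -0.2565, 0.3042]
eef_rot: [0.001, 0.992, -0.129, 0.001]
ft_force: [0.5, -0.5, 0.2]
gripper_width: 0.0853
```

Run:
```python
from h import *
s=snap('wrist','w1.png'); o=get_obs(); print(np.round(o['eef_pos'],3),np.round(rot(o['eef_rot']),3).tolist(),o['clock'], o['joint_pos'])
for t in ['rod','rest','seal','tile']:
    for r in regions_of(s,t)[:2]: print(t,r['score'],r['extent'])
```

```text
[ 0.439 -0.258  0.304] [[0.966, -0.26, 0.001], [-0.26, -0.966, -0.003], [0.002, 0.003, -1.0]] 3.0 [-0.6813668   0.26334051  1.43399946 -0.00156813  1.44146015 -0.41806742]
rod 0.94 [348.7, 46.7, 33.5, 266.7]
rest 0.78 [331.5, 37.2, 62.7, 266.5]
rest 0.25 [357.2, 49.5, 27.0, 262.5]
seal 0.83 [527.5, 41.9, 73.4, 50.4]
```

View pics/w1.png

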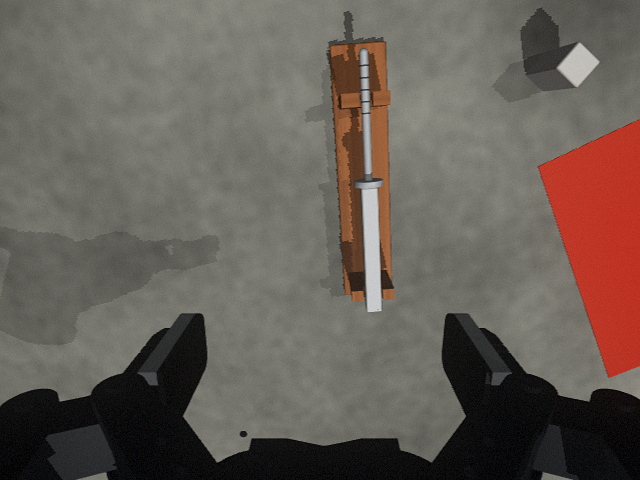

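Run:
```python
from h import *
s=snap('wrist')
np.save('w1.npy',dict(s),allow_pickle=True)
t=onz(s,364,51,.06);c=onz(s,369,182,.06);e=onz(s,374,311,.064)
print(t,c,e); a=t-e;print(np.linalg.norm(a),np.linalg.norm(t-c),'angle',np.arctan2(a[1],a[0])); u=a/np.linalg.norm(a); print('grip',t-u*.182, e+u*.069)
```

```text
[ 0.50545379 -0.14614377  0.06      ] [ 0.48268862 -0.25852733  0.06      ] [ 0.4556468  -0.39038686  0.064     ]
0.24930187032486725 0.11466611375840041 angle 1.369630714542415
grip [ 0.46909277 -0.32445067  0.06292015] [ 0.46943203 -0.32278699  0.06289291]
```

Call:
send_rows:
  dp:
    - [0,5,0]
    - [0,5,0]
    - [0,5,0]
    - [0,5,0]
    - [0,5,0]
    - [0,5,0]
    - [0,5,0]
    - [0,4,0]
    - [0,0,0]
  roll: [-0.03,0,0,0,0,0,0,0,0]
  jaw: [60,60,60,60,60,60,60,60,60]

```text
clock: 4.15
eef_pos: [0.4319, 0.129, 0.3036]
eef_rot: [0.001, 0.986, -0.166, 0.001]
ft_force: [0.6, -0.4, -0.2]
gripper_width: 0.051
```

Run:
```python
from h import *
s=snap('wrist','w2.png'); np.save('w2.npy',dict(s),allow_pickle=True); o=get_obs(); print(np.round(o['eef_pos'],3),np.round(rot(o['eef_rot']),3).tolist(),o['clock'], o['gripper_width'])
P=lambda x,y,z:np.array([[.519+.957*x+.289*y,.346-.289*x+.957*y,z]])
print(proj(s,P(0,-.1715,.1396)),proj(s,P(0,-.142,.181)))
```

```text
[0.432 0.127 0.304] [[0.945, -0.328, 0.002], [-0.328, -0.945, -0.005], [0.004, 0.004, -1.0]] 4.2 0.051365547329181555
[[347.36170056 134.13120784]] [[350.16093586  87.20202661]]
```

View pics/w2.png

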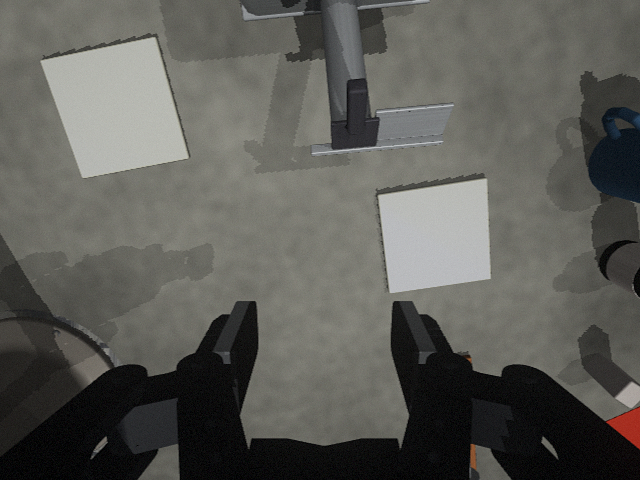

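Run:
```python
import cv2
a=cv2.imread('pics/w2.png')[0:165,230:460]
cv2.imwrite('pics/w2z.png',cv2.resize(a,None,fx=3.4,fy=3.4,interpolation=cv2.INTER_CUBIC))
```

```text
(no output)
```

View pics/w2z.png

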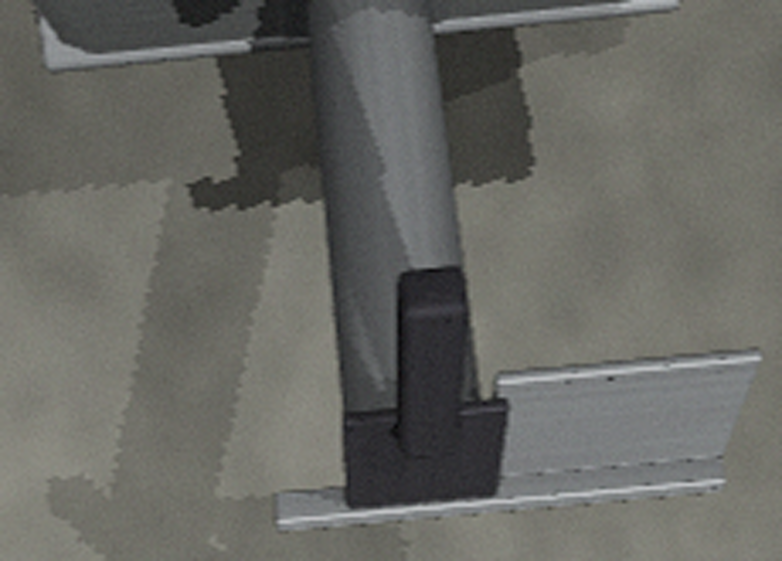

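```bash
cat > fit2.py <<'E'
from h import *
from scipy.optimize import least_squares
s=np.load('w2.npy',allow_pickle=True).item()
Z=lambda x,y:np.array([x/3.4+230-.35,y/3.4-.35])
n=np.array([0,-.819,.574]);e=np.array([0,.574,.819]);m=np.array([0,-.1715,.1396]);ex=np.array([1.,0,0])
def W(p,g):
    c,t=np.cos(p[2]),np.sin(p[2]);return g@np.array([[c,-t,0],[t,c,0],[0,0,1]]).T+np.array([p[0],p[1],0])
cor=[(Z(345,410),-1,1),(Z(505,402),1,1),(Z(348,504),-1,-1),(Z(497,494),1,-1)]
def tubeedge(p,side):
    a=W(p,m-n*.015);b=W(p,m-n*.115)
    C=np.array(s['xyz']);d=(b-a)/np.linalg.norm(b-a)
    out=[]
    for q in(a,b):
        v=C-q; v-=d*(v@d); D=np.linalg.norm(v); v/=D; w=np.cross(d,v); w/=np.linalg.norm(w)
        # tangent
        al=np.arccos(.015/D); 
        c1=[q+.015*(np.cos(al)*v+sg*np.sin(al)*w) for sg in(-1,1)]
        pr=proj(s,np.array(c1)); pr=pr[np.argsort(pr[:,0])]; out.append(pr[0 if side<0 else 1])
    return out
E_={-1:[Z(312,30),Z(343,400)],1:[Z(433,20),Z(478,375)]}
def res(p,full=False):
    r=[]
    for px,i,j in cor: r+=list((proj(s,W(p,m+n*.003+ex*(p[3]+i*.017)+e*.017*j))[0]-px)*1.)
    for sd in(-1,1):
        a,b=tubeedge(p,sd); d=(b-a)/np.linalg.norm(b-a); nn=np.array([-d[1],d[0]])
        r+=[(q-a)@nn for q in E_[sd]]
    # flange direction
    a,b=proj(s,W(p,np.array([[-.085,-.068,.004],[.085,-.068,.004]]))); d=b-a; f=Z(680,8)-Z(50,68)
    r.append((np.arctan2(d[1],d[0])-np.arctan2(f[1],f[0]))*100)
    r.append((p[3]-.003)/.003)
    return np.array(r)
o=least_squares(res,[.519,.346,-.28,.003]);p=o.x
print(p,np.round(o.fun,2))
print('flange',proj(s,W(p,np.array([[-.085,-.068,.004],[.085,-.068,.004]]))))
print('mouth',W(p,m),'tab',W(p,m+e*.05+ex*p[3]),'tabpx',proj(s,W(p,m+e*.058+ex*p[3])))
np.save('can.npy',p)
E
python3 fit2.py
```

```text
[ 0.51624259  0.34960645 -0.25199632  0.00142341] [-0.84  1.48  1.39 -0.38 -0.41 -0.19 -0.07 -0.96  0.55  0.32 -0.6  -0.14
  0.42 -0.53]
flange [[249.30297825  23.94577132]
 [423.12856745   8.13276793]]
mouth [0.47348117 0.18352301 0.1396    ] tab [0.48201561 0.21096165 0.18055   ] tabpx [[356.37919214  74.41735782]]
```

Call:
send_rows:
  dp:
    - [2.4,3.8,0]
    - [2.4,3.8,0]
    - [0,0,0]
  roll: [0.04,0.04,0]
  jaw: [45,45,45]

```text
clock: 4.5
eef_pos: [0.4827, 0.1995, 0.3036]
eef_rot: [0.003, 0.992, -0.13, 0.002]
ft_force: [0.0, -0.6, -0.2]
gripper_width: 0.0386
```

```bash
cat >> h.py <<'E'
def st():
    o=get_obs(); Rm=rot(o['eef_rot']); print('t',round(float(o['clock']),2),'pos',np.round(o['eef_pos'],4),'ang',round(float(np.arctan2(Rm[1,0],Rm[0,0])),3),'zax',np.round(Rm[:,2],3),'F',np.round(o['ft_force'],1),'M',np.round(o['wrist_torque'],2),'w',round(float(o['gripper_width']),4)); return o
E
python3 - <<'E'
from h import *
st(); s=snap('wrist','w3.png')
E
```

```text
t 4.5 pos [0.4827 0.1995 0.3036] ang -0.26 zax [ 0.003 -0.007 -1.   ] F [ 0.  -0.6 -0.2] M [-0.08  0.   -0.02] w 0.0386
```

View pics/w3.png

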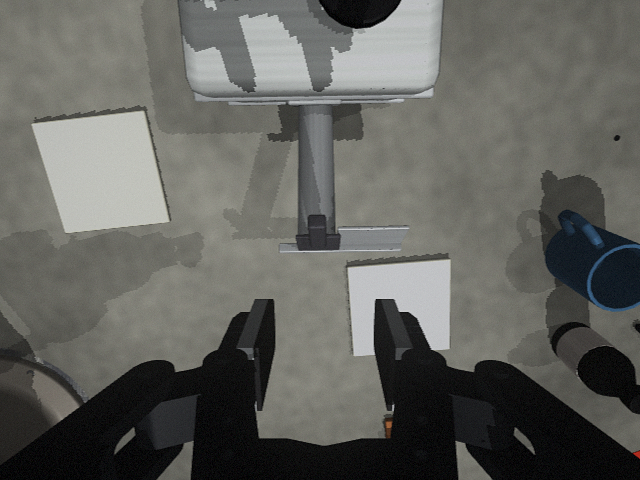

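```bash
sed -i "s#^s=np.load.*#s=np.load('w2.npy',allow_pickle=True).item()#" fit2.py
python3 - <<'E'
from h import *
s=snap('wrist'); np.save('w3.npy',dict(s),allow_pickle=True)
p=np.load('can.npy');n=np.array([0,-.819,.574]);e=np.array([0,.574,.819]);m=np.array([0,-.1715,.1396]);ex=np.array([1.,0,0])
c,t=np.cos(p[2]),np.sin(p[2]);W=lambda g:g@np.array([[c,-t,0],[t,c,0],[0,0,1]]).T+np.array([p[0],p[1],0])
for k in(-.017,0,.017,.04,.05,.058): print(k,proj(s,W(m+n*.003+e*k+ex*p[3])))
print(proj(s,W(np.array([[-.085,-.065,.165],[.085,-.065,.165],[-.085,-.065,.0],[.085,-.065,.0]]))))
a=s['img'][60:260,170:460]; cv2.imwrite('pics/w3z.png',cv2.resize(a,None,fx=2.75,fy=2.75,interpolation=cv2.INTER_CUBIC)[:,:,::-1])
E
```

```text
-0.017 [[319.26568714 245.33689836]]
0 [[318.96935062 238.97555254]]
0.017 [[318.64128828 231.93316046]]
0.04 [[318.13717023 221.11144603]]
0.05 [[317.89257195 215.86074592]]
0.058 [[317.68415838 211.38680942]]
[[183.51241618  91.0128856 ]
 [444.6200845   88.13617781]
 [235.34780444  99.94329314]
 [398.87197989  98.13780389]]
```

View pics/w3z.png

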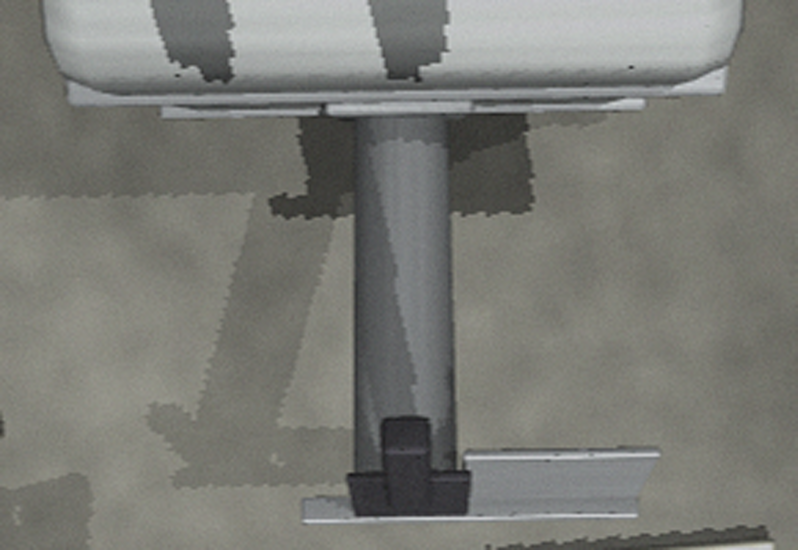

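Call:
send_rows:
  dp:
    - [-0.2,0.5,-4]
    - [0,0,-4]
    - [0,0,-3]
    - [0,0,-2]
    - [0,0,-1]
    - [0,0,0]
  roll: [0.01,0,0,0,0,0]
  jaw: [45,45,45,45,45,45]

```text
clock: 5.2
eef_pos: [0.4789, 0.1898, 0.1628]
eef_rot: [0.004, 0.991, -0.134, 0.004]
ft_force: [-0.6, 0.0, 0.3]
gripper_width: 0.0385
```

Run:
```python
from h import *
st(); s=snap('wrist','w4.png'); s=snap('scene','s4.png')
cv2.imwrite('pics/s4z.png',cv2.resize(s['img'][130:280,290:490],None,fx=4,fy=4)[:,:,::-1])
```

```text
t 5.2 pos [0.4789 0.1898 0.1628] ang -0.269 zax [ 0.007 -0.01  -1.   ] F [-0.6  0.   0.3] M [0.03 0.01 0.02] w 0.0385
```

View pics/w4.png

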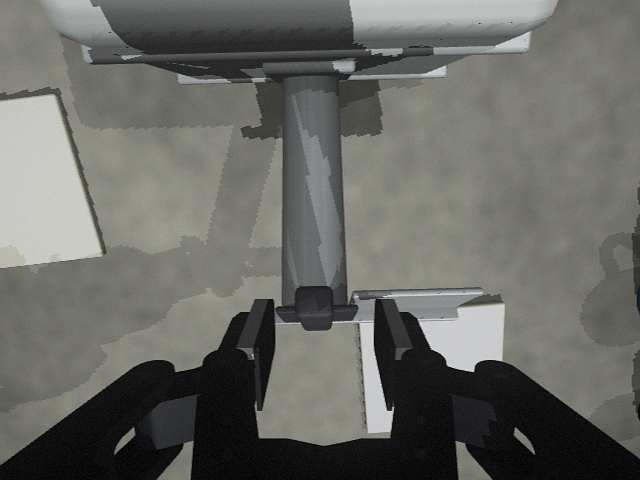

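View pics/s4z.png

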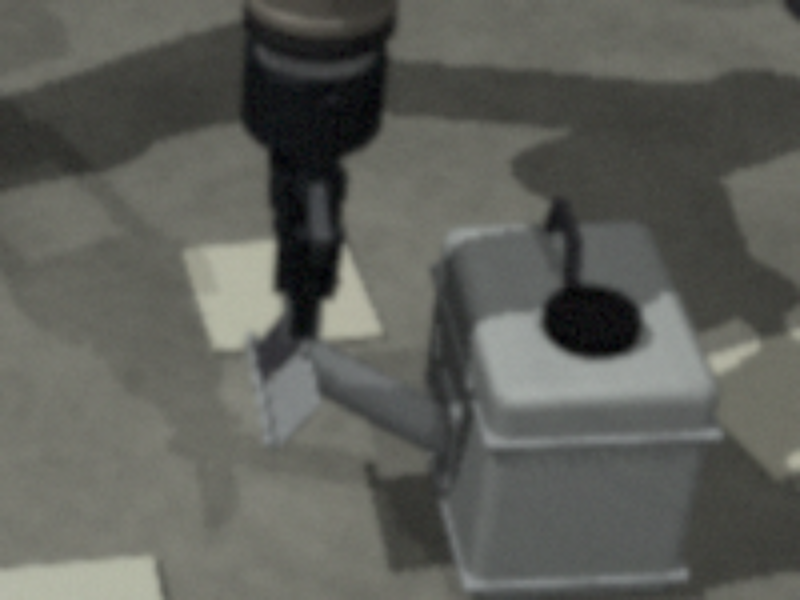

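Call:
send_rows:
  dp:
    - [0.2,1.3,-0.2]
    - [0,0.2,0]
  roll: [0.015,0]
  jaw: [45,45]

```text
clock: 5.5
eef_pos: [0.4837, 0.2062, 0.1649]
eef_rot: [0.003, 0.992, -0.127, 0.008]
ft_force: [0.0, 0.0, 0.6]
gripper_width: 0.0387
```

Run:
```python
from h import *
st(); s=snap('wrist','w5.png')
```

```text
t 5.5 pos [0.4837 0.2062 0.1649] ang -0.254 zax [ 0.016 -0.007 -1.   ] F [0.  0.  0.6] M [0.03 0.02 0.  ] w 0.0387
```

View pics/w5.png

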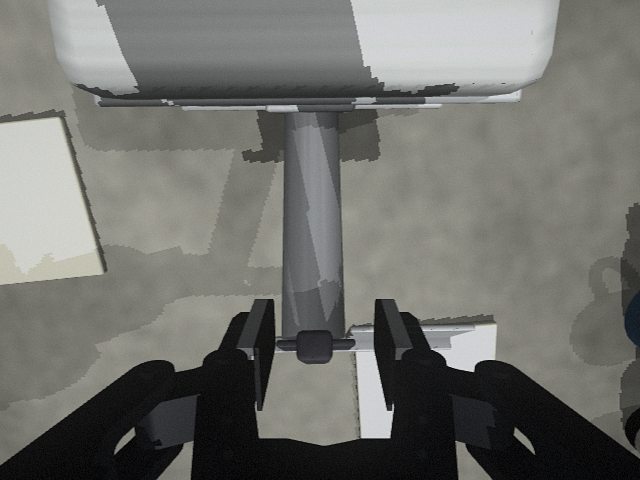

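Call:
send_rows:
  dp:
    - [1.2,-0.3,-0.4]
    - [1.2,-0.3,0]
    - [1.2,-0.3,0]
    - [1.2,-0.3,0]
    - [0.6,-0.15,0]
  roll: [0,0,0,0,0]
  jaw: [45,45,45,45,45]

```text
clock: 6.05
eef_pos: [0.541, 0.1927, 0.1613]
eef_rot: [0.003, 0.992, -0.125, 0.007]
ft_force: [-6.3, 2.0, 5.4]
gripper_width: 0.0385
```

Run:
```python
from h import *
st(); s=snap('wrist','w6.png')
```

```text
t 6.05 pos [0.541  0.1927 0.1613] ang -0.252 zax [ 0.014 -0.007 -1.   ] F [-6.3  2.   5.4] M [ 0.64  1.46 -0.09] w 0.0385
```

View pics/w6.png

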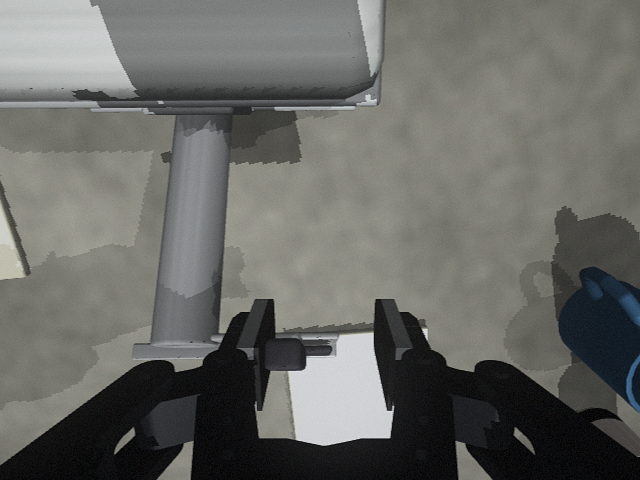

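Call:
send_rows:
  dp:
    - [0.6,-0.15,0]
    - [0.6,-0.15,0]
    - [0.5,-0.12,0]
    - [0.5,-0.12,0]
  roll: [0,0,0,0]
  jaw: [45,45,45,45]

```text
clock: 6.5
eef_pos: [0.5405, 0.1929, 0.16]
eef_rot: [0.003, 0.992, -0.125, -0.021]
ft_force: [-20.8, 4.6, 10.1]
gripper_width: 0.0386
```

Run:
```python
from h import *
st()
```

```text
t 6.5 pos [0.5405 0.1929 0.16  ] ang -0.251 zax [-0.042 -0.    -0.999] F [-20.8   4.6  10.1] M [0.63 3.12 0.  ] w 0.0386
```

Call:
send_rows:
  dp:
    - [-1.2,0.3,0]
    - [0,0,0.0]
    - [0,0,4]
    - [0,0,4]
    - [0,0,4]
    - [-1,-3,2]
    - [0,0,0]
  roll: [0,0,0,0,0,0,0]
  jaw: [45,45,45,45,45,45,45]

```text
clock: 7.2
eef_pos: [0.5211, 0.1633, 0.304]
eef_rot: [0.004, 0.992, -0.124, -0.02]
ft_force: [0.2, -0.5, -0.4]
gripper_width: 0.0386
```

Run:
```python
from h import *
st(); s=snap('wrist','w7.png'); np.save('w7.npy',dict(s),allow_pickle=True)
```

```text
t 7.2 pos [0.5211 0.1633 0.304 ] ang -0.25 zax [-0.04  -0.003 -0.999] F [ 0.2 -0.5 -0.4] M [-0.02 -0.05 -0.05] w 0.0386
```

View pics/w7.png

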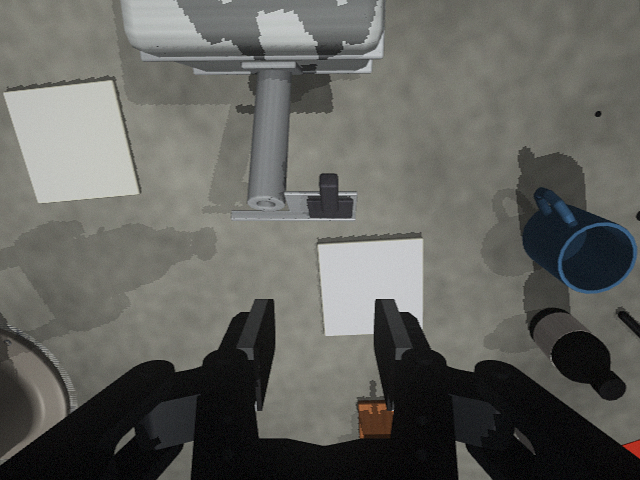

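Run:
```python
from h import *
s=np.load('w7.npy',allow_pickle=True).item()
a=s['img'][150:250,210:380]; cv2.imwrite('pics/w7z.png',cv2.resize(a,None,fx=4.5,fy=4.5,interpolation=cv2.INTER_CUBIC)[:,:,::-1])
print(proj(s,np.array([[.4735,.1835,.1396]])))
```

```text
[[265.83213608 204.13883997]]
```

View pics/w7z.png

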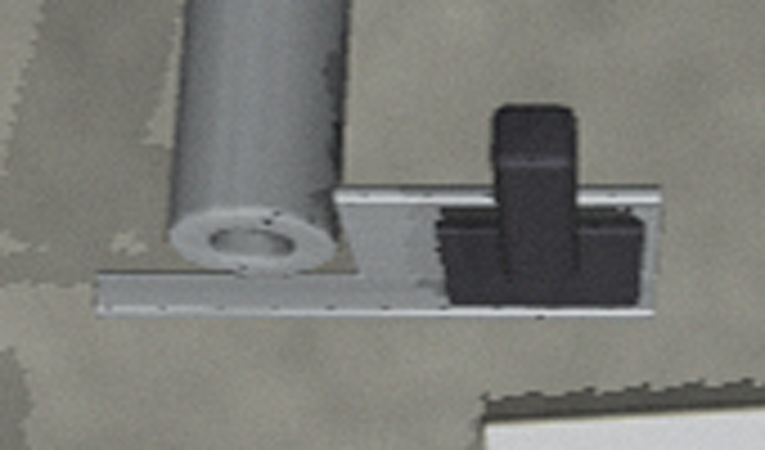

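Call:
send_rows:
  dp:
    - [-0.5,-4.8,0]
    - [-0.5,-4.8,0]
    - [-0.5,-4.8,0]
    - [-0.5,-4.8,0]
    - [-0.5,-4.8,0]
    - [-0.5,-4.8,0]
    - [-0.5,-4.8,0]
    - [-0.5,-4.8,0]
    - [-0.5,-4.8,-2]
    - [-0.5,-4.8,-2]
    - [0,0,0]
  roll: [0.05,0,0,0,0,0,0,0,0,0,0]
  jaw: [80,80,80,80,80,80,80,80,80,80,80]

```text
clock: 8.35
eef_pos: [0.4722, -0.3236, 0.2524]
eef_rot: [0.003, 0.995, -0.096, -0.023]
ft_force: [-0.4, -0.1, -0.8]
gripper_width: 0.0684
```

Run:
```python
from h import *
st(); s=snap('wrist','w8.png'); np.save('w8.npy',dict(s),allow_pickle=True)
```

```text
t 8.35 pos [ 0.4722 -0.3236  0.2524] ang -0.192 zax [-0.046 -0.001 -0.999] F [-0.4 -0.1 -0.8] M [ 0.   -0.08  0.02] w 0.0684
```

View pics/w8.png

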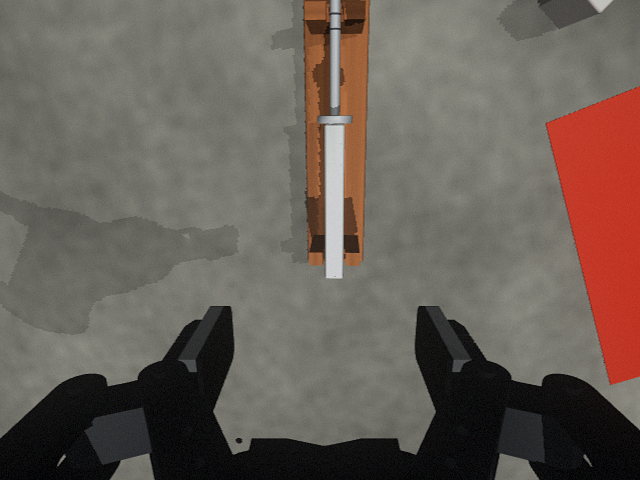

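Run:
```python
from h import *
s=np.load('w8.npy',allow_pickle=True).item()
c=onz(s,335,117,.06);e=onz(s,335,277,.068);a=c-e
print(c,e,np.linalg.norm(a),np.arctan2(a[1],a[0])); u=a/np.linalg.norm(a); print(e+.069*u,c-.067*u)
```

```text
[ 0.48642402 -0.25222673  0.06      ] [ 0.4621611  -0.38286814  0.068     ] 0.13311599278555403 1.3871670016912268
[ 0.47473766 -0.31515083  0.06385324] [ 0.474212   -0.31798122  0.06402656]
```

Call:
send_rows:
  dp:
    - [0,0,-4]
    - [0,0.4,-4]
    - [0,0,-3]
    - [0,0,-1]
    - [0,0,0]
  roll: [0,0,0,0,0]
  jaw: [70,70,70,70,70]

```text
clock: 8.9
eef_pos: [0.4764, -0.3136, 0.1302]
eef_rot: [0.002, 0.995, -0.094, -0.021]
ft_force: [0.3, 0.6, 0.2]
gripper_width: 0.06
```

Run:
```python
from h import *
st(); s=snap('wrist','w9.png'); np.save('w9.npy',dict(s),allow_pickle=True)
```

```text
t 8.9 pos [ 0.4764 -0.3136  0.1302] ang -0.188 zax [-0.042 -0.001 -0.999] F [0.3 0.6 0.2] M [-0.01  0.02 -0.01] w 0.06
```

View pics/w9.png

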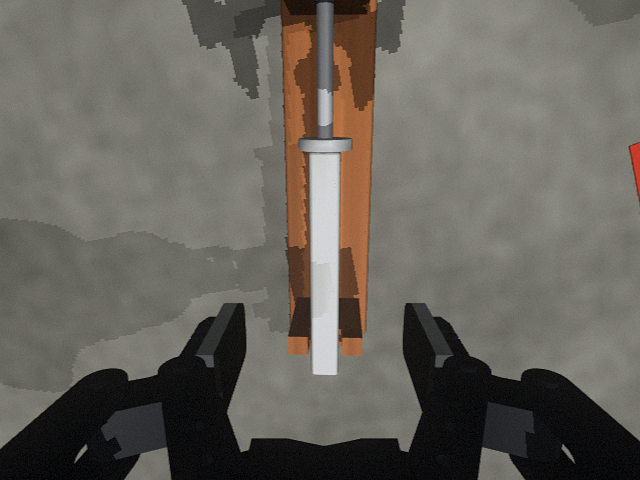

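Run:
```python
from h import *
s=np.load('w9.npy',allow_pickle=True).item()
c=onz(s,325.5,140,.072);h=onz(s,325.5,153,.068);e=onz(s,325,374,.068);a=h-e
print(c,h,e,np.linalg.norm(a),np.arctan2(a[1],a[0])); u=a/np.linalg.norm(a); print(e+.069*u,h-.061*u)
```

```text
[ 0.48692755 -0.25130945  0.072     ] [ 0.48556702 -0.25766151  0.068     ] [ 0.46133518 -0.38343276  0.068     ] 0.12808430325046802 1.380462605868649
[ 0.47438906 -0.31567882  0.068     ] [ 0.47402663 -0.31755992  0.068     ]
```

Call:
send_rows:
  dp:
    - [-0.2,-0.3,-3]
    - [0,0,-3]
    - [0,0,-2]
    - [0,0,-0.8]
    - [0,0,0]
  roll: [0,0,0,0,0]
  jaw: [70,70,70,60,60]

```text
clock: 9.45
eef_pos: [0.4818, -0.32, 0.0511]
eef_rot: [0.008, 0.996, -0.093, -0.012]
ft_force: [-0.1, 0.3, 0.1]
gripper_width: 0.0511
```

Run:
```python
from h import *
st(); s=snap('wrist','w10.png'); np.save('w10.npy',dict(s),allow_pickle=True)
```

```text
t 9.45 pos [ 0.4818 -0.32    0.0511] ang -0.186 zax [-0.025 -0.015 -1.   ] F [-0.1  0.3  0.1] M [ 0.04 -0.05 -0.01] w 0.0511
```

View pics/w10.png

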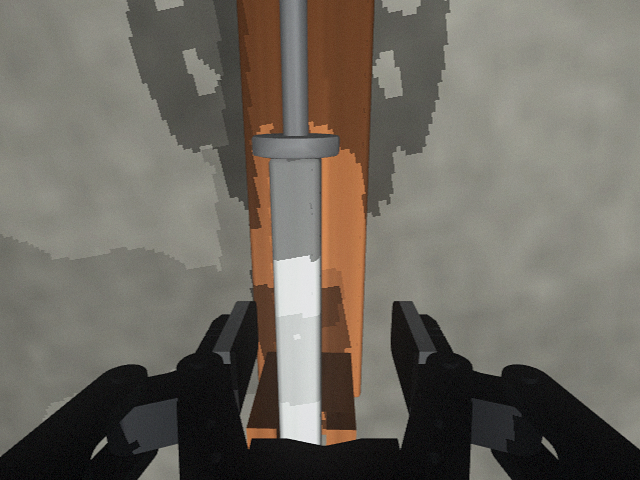

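Call:
send_rows:
  dp:
    - [-0.7,0.3,-0.8]
    - [0,0,-0.2]
    - [0,0,0]
  roll: [0,0,0]
  jaw: [60,60,60]

```text
clock: 9.8
eef_pos: [0.4763, -0.3183, 0.0447]
eef_rot: [0.011, 0.996, -0.093, -0.009]
ft_force: [0.5, -0.4, -1.2]
gripper_width: 0.051
```

Run:
```python
from h import *
st(); s=snap('wrist','w11.png'); np.save('w11.npy',dict(s),allow_pickle=True)
```

```text
t 9.8 pos [ 0.4763 -0.3183  0.0447] ang -0.186 zax [-0.019 -0.02  -1.   ] F [ 0.5 -0.4 -1.2] M [-0.03 -0.03  0.05] w 0.051
```

View pics/w11.png

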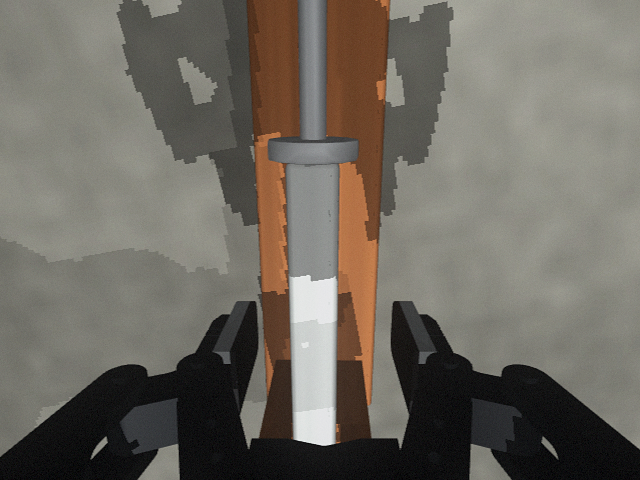

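Call:
send_rows:
  dp:
    - [-0.25,0.1,-0.35]
    - [0,0,0]
    - [0,0,0]
    - [0,0,0]
    - [0,0,0]
    - [0,0,0]
    - [0,0,0]
  roll: [0,0,0,0,0,0,0]
  jaw: [55,35,0,0,0,0,0]

```text
clock: 10.55
eef_pos: [0.4739, -0.3175, 0.0418]
eef_rot: [0.011, 0.996, -0.093, -0.008]
ft_force: [-0.9, 0.3, 1.4]
gripper_width: 0.0153
```

Run:
```python
from h import *
st()
```

```text
t 10.55 pos [ 0.4739 -0.3175  0.0418] ang -0.186 zax [-0.019 -0.02  -1.   ] F [-0.9  0.3  1.4] M [0.02 0.02 0.01] w 0.0153
```

Call:
send_rows:
  dp:
    - [0,0,1]
    - [0,0,3]
    - [0,0,4]
    - [0,0,4]
    - [0,0,0]
  roll: [0,0,0,0,0]
  jaw: [0,0,0,0,0]

```text
clock: 11.05
eef_pos: [0.4725, -0.3164, 0.1666]
eef_rot: [0.01, 0.996, -0.093, -0.01]
ft_force: [1.1, 0.2, -0.3]
gripper_width: 0.0151
```

Run:
```python
from h import *
st(); s=snap('wrist','w12.png');s=snap('scene','s12.png');s=snap('side','d12.png')
```

```text
t 11.05 pos [ 0.4725 -0.3164  0.1666] ang -0.186 zax [-0.021 -0.018 -1.   ] F [ 1.1  0.2 -0.3] M [-0.01 -0.05 -0.04] w 0.0151
```

View pics/w12.png

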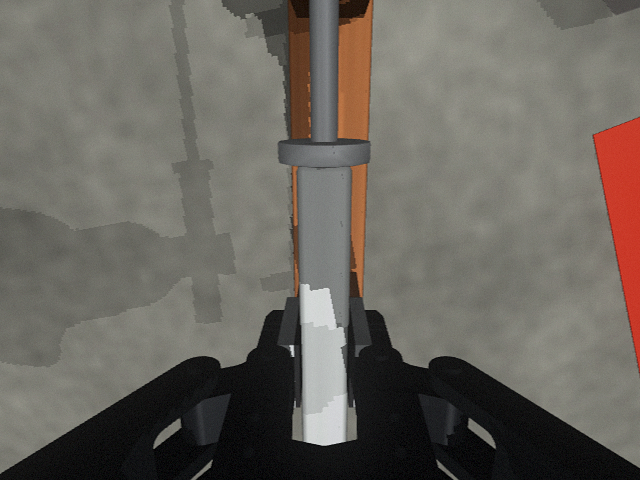

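View pics/s12.png

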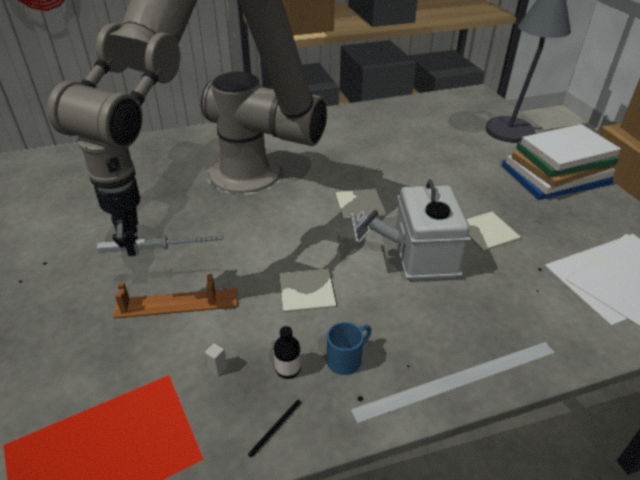

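Call:
send_rows:
  dp:
    - [-0.8,4.5,0]
    - [-0.8,4.5,0]
    - [-0.8,4.5,0]
    - [-0.8,4.5,0]
    - [-0.8,4.5,0]
    - [-0.8,4.5,0]
    - [0,0,-2]
    - [0,0,0]
  roll: [-0.03,-0.03,0,0,0,0,0,0]
  jaw: [0,0,0,0,0,0,0,0]

```text
clock: 12.0
eef_pos: [0.4104, -0.0327, 0.1281]
eef_rot: [0.003, 0.992, -0.125, -0.026]
ft_force: [-0.1, 0.2, -0.4]
gripper_width: 0.015
```

Run:
```python
from h import *
st()
for n in ['wrist','scene','side']:
    s=snap(n,n[:2]+'13.png'); np.save(n+'13.npy',dict(s),allow_pickle=True)
    if n=='scene': cv2.imwrite('pics/sc13z.png',cv2.resize(s['img'][150:290,220:420],None,fx=4,fy=4,interpolation=cv2.INTER_CUBIC)[:,:,::-1])
    if n=='side': cv2.imwrite('pics/si13z.png',cv2.resize(s['img'][180:330,240:440],None,fx=4,fy=4,interpolation=cv2.INTER_CUBIC)[:,:,::-1])
```

```text
t 12.0 pos [ 0.4104 -0.0327  0.1281] ang -0.251 zax [-0.052  0.001 -0.999] F [-0.1  0.2 -0.4] M [-0.01 -0.03 -0.02] w 0.015
```

View pics/wr13.png

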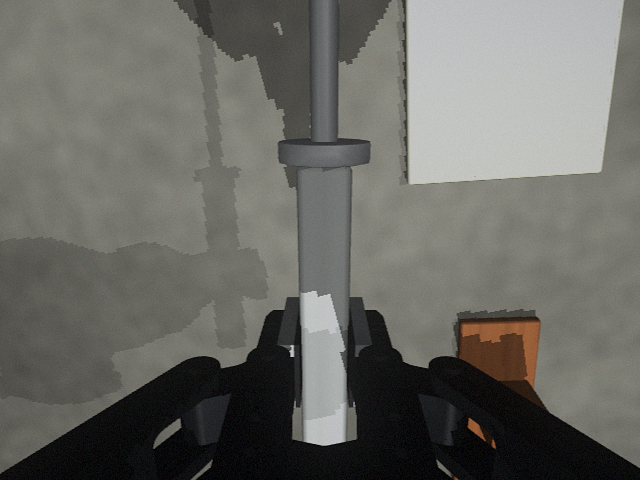

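View pics/sc13z.png

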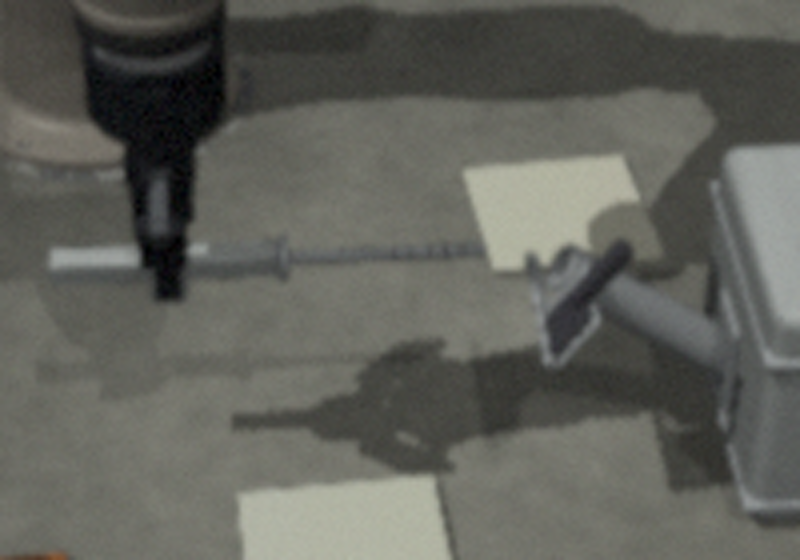

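View pics/si13z.png

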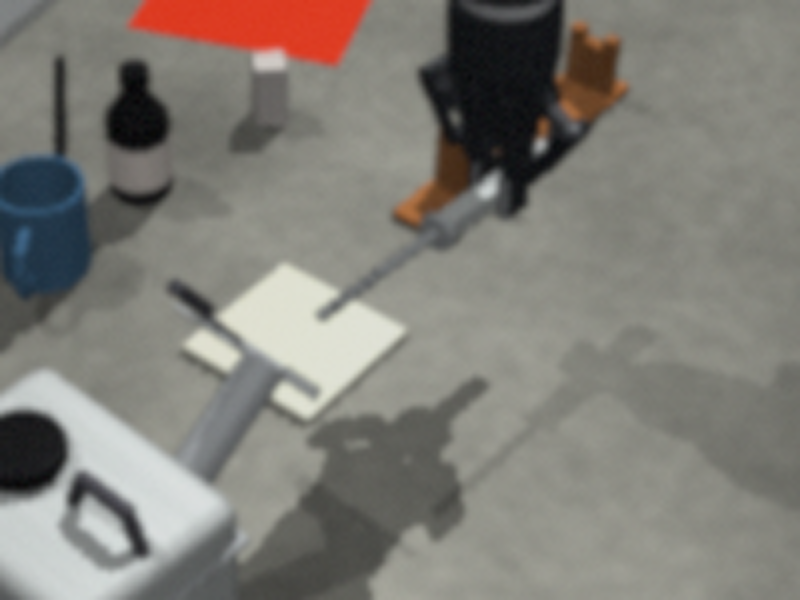

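Run:
```python
from h import *
a=np.load('scene13.npy',allow_pickle=True).item();b=np.load('side13.npy',allow_pickle=True).item()
f=lambda p,q:tri([ray(a,*p),ray(b,*q)])
t=f((340.3,211.7),(320.5,259.2));c=f((290.9,214.3),(349.7,237.3))
print(t,c,np.linalg.norm(t-c),np.arctan2(*(t-c)[1::-1]),np.arcsin((t-c)[2]/.115))
print('mouth px',proj(a,[[.4735,.184,.1396]]),proj(b,[[.4735,.184,.1396]]))
o=get_obs();Rm=rot(o['eef_rot']);g=o['eef_pos']-Rm[:,2]*.0185; h=np.array([-Rm[1,0],Rm[0,0],0]);print('grip',g,'tip from kin',g+.182*h)
w=np.load('wrist13.npy',allow_pickle=True).item(); print(proj(w,[g+.067*h]),'collar obs 324,140')
```

```text
[0.45469665 0.14267598 0.14911506] [0.42733041 0.03055745 0.14859403] 0.11541120869384609 1.331394144897608 0.004530667917196722
mouth px [[359.76727938 216.41801978]] [[306.11032356 269.34579764]]
grip [ 0.41374122 -0.03473277  0.14886753] tip from kin [0.4594261  0.14124641 0.14886753]
[[332.34572966 147.65626314]] collar obs 324,140
```

Run:
```python
from h import *
a=np.load('scene13.npy',allow_pickle=True).item();b=np.load('side13.npy',allow_pickle=True).item()
P=np.array([[.4735,.184,.1396]])
for i,(s,r) in enumerate([(a,(195,240,330,390)),(b,(240,290,285,345))]):
    im=cv2.resize(s['img'][r[0]:r[1],r[2]:r[3]],None,fx=12,fy=12,interpolation=cv2.INTER_CUBIC)
    q=((proj(s,P)[0]-[r[2],r[0]]+.5)*12).astype(int); cv2.circle(im,tuple(int(v) for v in q),4,(255,0,0),-1)
    cv2.imwrite(f'pics/m13_{i}.png',im[:,:,::-1])
```

```text
(no output)
```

View pics/m13_0.png

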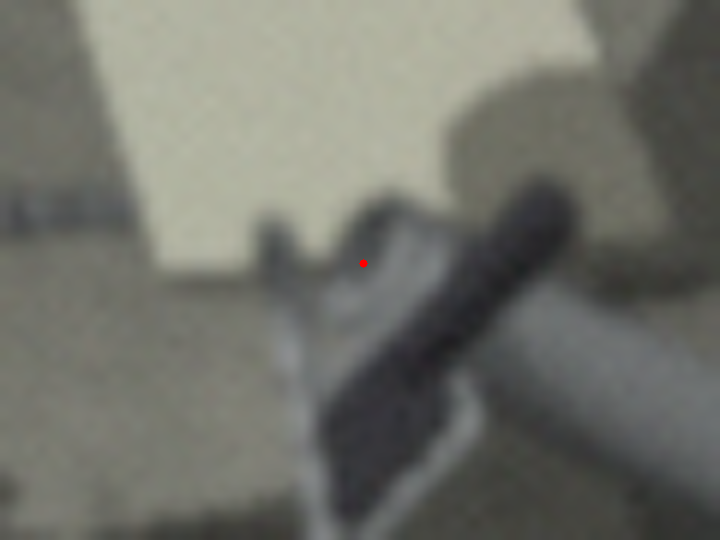

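View pics/m13_1.png

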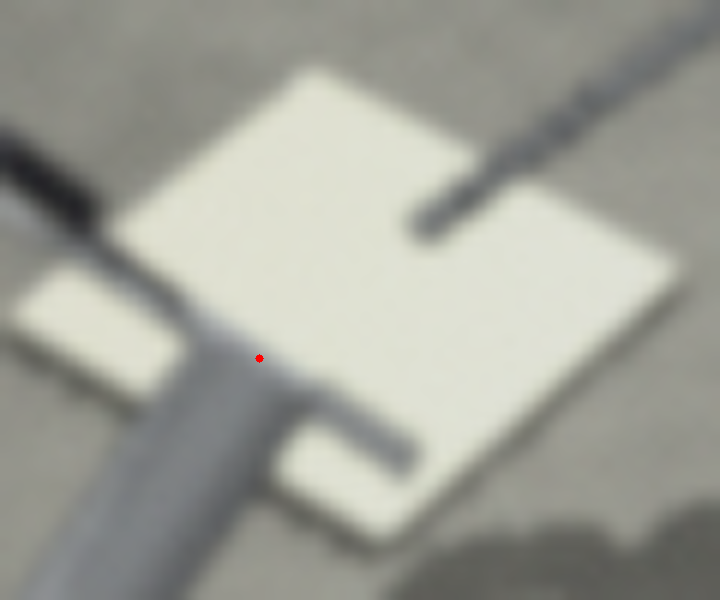

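Run:
```python
from h import *
a=np.load('scene13.npy',allow_pickle=True).item();b=np.load('side13.npy',allow_pickle=True).item()
print(tri([ray(a,360.7,215.2),ray(b,305.5,268.8)]))
for k in range(4): o=st()
```

```text
[0.47400662 0.18600029 0.14303964]
t 12.15 pos [ 0.4129 -0.0347  0.1304] ang -0.254 zax [-0.047 -0.    -0.999] F [ 0.4  0.2 -0.6] M [-0.04 -0.06 -0.04] w 0.0151
t 12.15 pos [ 0.4129 -0.0347  0.1304] ang -0.254 zax [-0.047 -0.    -0.999] F [ 0.4  0.2 -0.6] M [-0.04 -0.06 -0.04] w 0.0151
t 12.15 pos [ 0.4129 -0.0347  0.1304] ang -0.254 zax [-0.047 -0.    -0.999] F [ 0.4  0.2 -0.6] M [-0.04 -0.06 -0.04] w 0.0151
t 12.15 pos [ 0.4129 -0.0347  0.1304] ang -0.254 zax [-0.047 -0.    -0.999] F [ 0.4  0.2 -0.6] M [-0.04 -0.06 -0.04] w 0.0151
```

Call:
send_rows:
  dp:
    - [0.8,1.5,-0.7]
    - [0.6,1.6,0]
    - [0,0,0]
  roll: [0,0,0]
  jaw: [0,0,0]

```text
clock: 12.45
eef_pos: [0.4292, -0.0064, 0.1244]
eef_rot: [0.003, 0.991, -0.13, -0.022]
ft_force: [0.5, -0.6, -0.4]
gripper_width: 0.0146
```

```bash
cat > look.py <<'E'
from h import *
import sys
k=sys.argv[1]
st()
a=snap('scene');b=snap('side')
np.save('sc.npy',dict(a),allow_pickle=True);np.save('si.npy',dict(b),allow_pickle=True)
A=cv2.resize(a['img'][190:250,315:381],None,fx=6,fy=6,interpolation=cv2.INTER_CUBIC)
B=cv2.resize(b['img'][235:295,285:351],None,fx=6,fy=6,interpolation=cv2.INTER_CUBIC)
cv2.imwrite(f'pics/l{k}.png',np.hstack([A,B])[:,:,::-1])
E
python3 look.py 14
```

```text
t 12.45 pos [ 0.4292 -0.0064  0.1244] ang -0.261 zax [-0.044 -0.001 -0.999] F [ 0.5 -0.6 -0.4] M [-0.06 -0.02  0.05] w 0.0146
```

View pics/l14.png

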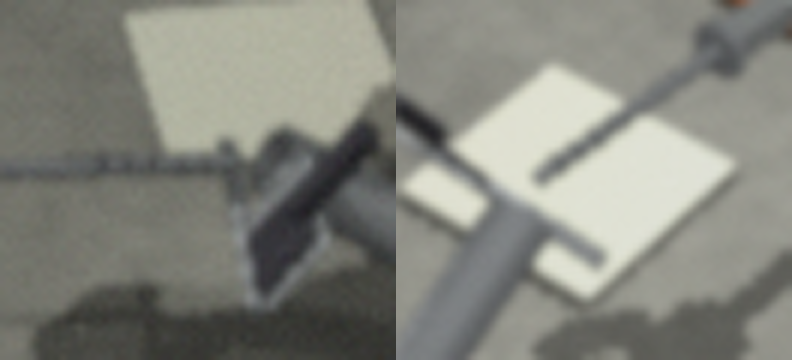

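```bash
cat > rel.py <<'E'
from h import *
import sys
v=[float(x) for x in sys.argv[1:5]]
a=np.load('sc.npy',allow_pickle=True).item();b=np.load('si.npy',allow_pickle=True).item()
t=tri([ray(a,315+v[0]/6-.42,190+v[1]/6-.42),ray(b,285+(v[2]-396)/6-.42,235+v[3]/6-.42)])
d=np.array([.474,.186,.143])-t
print('tip',t,'need along h',d@[.249,.968,0],'lat ex',d@[.968,-.249,0],'z',d[2])
E
python3 rel.py 233 161 542 181
```

```text
tip [0.47351326 0.16859844 0.14293552] need along h 0.01696590576985199 lat ex -0.003861825517958521 z 6.448156319305287e-05
```

Call:
send_rows:
  dp:
    - [-0.2,0.05,-0.15]
    - [0,0,0]
  roll: [0.01,0]
  jaw: [0,0]

```text
clock: 12.75
eef_pos: [0.4263, -0.0083, 0.123]
eef_rot: [0.004, 0.992, -0.125, -0.022]
ft_force: [-0.2, -0.1, -1.1]
gripper_width: 0.0147
```

```bash
python3 look.py 15
```

```text
t 12.75 pos [ 0.4263 -0.0083  0.123 ] ang -0.252 zax [-0.045 -0.002 -0.999] F [-0.2 -0.1 -1.1] M [-0.03  0.02  0.03] w 0.0147
```

View pics/l15.png

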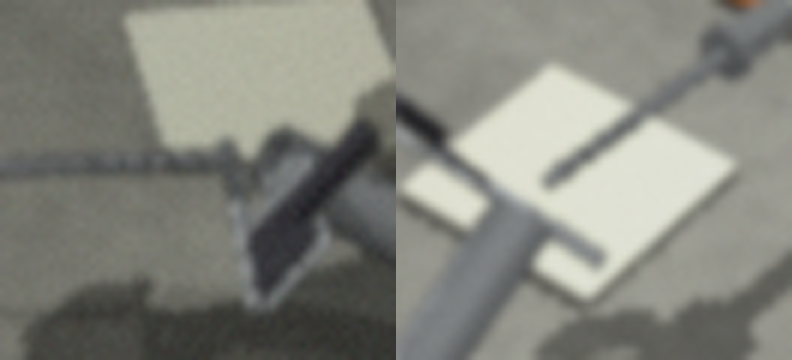

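```bash
python3 rel.py 230 158.5 550 184
```

```text
tip [0.4702908  0.16823411 0.14210179] need along h 0.018120973379822745 lat ex -0.000833203357186933 z 0.0008982131662364223
```

Call:
send_rows:
  dp:
    - [0.25,0.97,-0.05]
    - [0.15,0.6,0]
    - [0,0,0]
  roll: [0,0,0]
  jaw: [0,0,0]

```text
clock: 13.15
eef_pos: [0.431, 0.0083, 0.1228]
eef_rot: [0.004, 0.992, -0.126, -0.022]
ft_force: [0.1, -0.2, -0.5]
gripper_width: 0.0148
```

```bash
python3 look.py 16
```

```text
t 13.15 pos [0.431  0.0083 0.1228] ang -0.253 zax [-0.044 -0.002 -0.999] F [ 0.1 -0.2 -0.5] M [-0.05 -0.06  0.03] w 0.0148
```

View pics/l16.png

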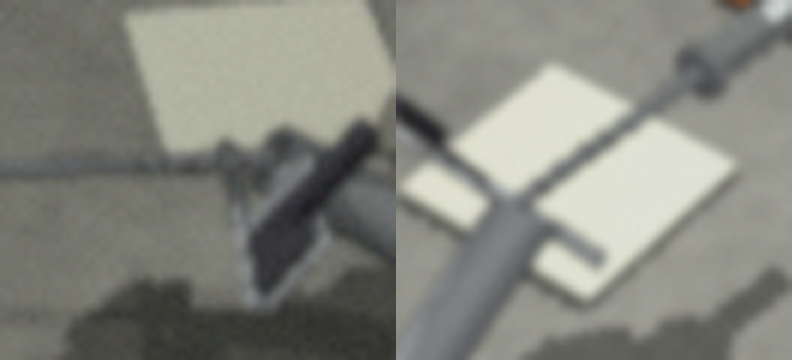

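Call:
send_rows:
  dp:
    - [0.1,0.4,0]
    - [0.1,0.4,0]
    - [0,0,0]
  roll: [0,0,0]
  jaw: [0,0,0]

```text
clock: 13.55
eef_pos: [0.4312, 0.015, 0.1221]
eef_rot: [0.006, 0.992, -0.125, -0.024]
ft_force: [-0.5, 0.2, -2.7]
gripper_width: 0.015
```

```bash
python3 look.py 17
```

```text
t 13.55 pos [0.4312 0.015  0.1221] ang -0.251 zax [-0.049 -0.006 -0.999] F [-0.5  0.2 -2.7] M [-0.24  0.13  0.15] w 0.015
```

View pics/l17.png

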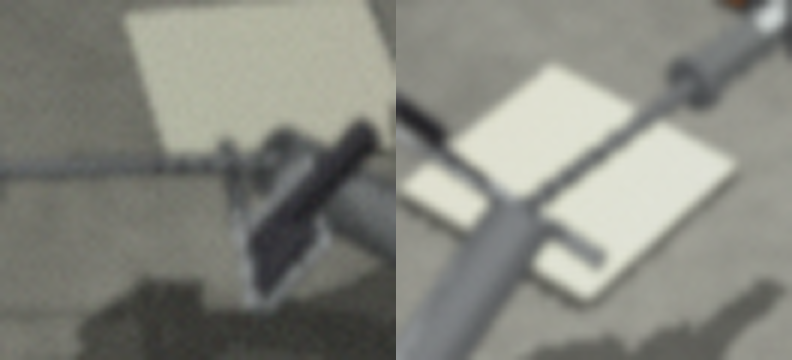

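Call:
send_rows:
  dp:
    - [0,0,-0.25]
    - [0.1,0.4,0]
    - [0.05,0.2,0]
    - [0,0,0]
  roll: [0,0,0,0]
  jaw: [0,0,0,0]

```text
clock: 14.05
eef_pos: [0.4321, 0.0195, 0.1193]
eef_rot: [0.008, 0.992, -0.125, -0.024]
ft_force: [-1.1, 0.2, -1.3]
gripper_width: 0.0152
```

```bash
python3 look.py 18
```

```text
t 14.05 pos [0.4321 0.0195 0.1193] ang -0.251 zax [-0.05  -0.009 -0.999] F [-1.1  0.2 -1.3] M [-0.14  0.21  0.15] w 0.0152
```

View pics/l18.png

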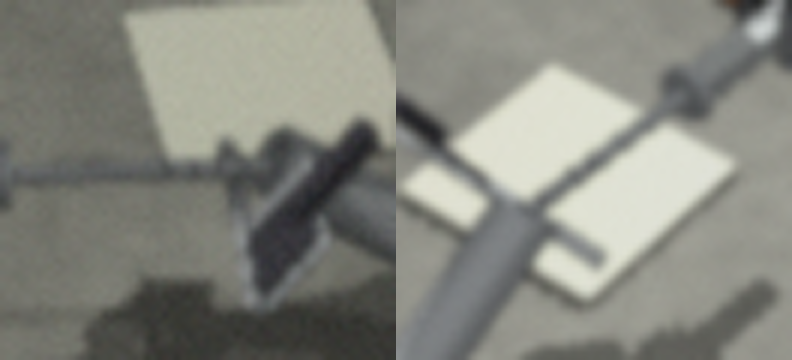

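Call:
send_rows:
  dp:
    - [0.02,0.08,0.7]
    - [0.02,0.1,0.7]
    - [0.03,0.12,0.7]
    - [0,0,0]
  roll: [0,0,0,0]
  jaw: [0,0,0,0]

```text
clock: 14.55
eef_pos: [0.4326, 0.0213, 0.1413]
eef_rot: [0.009, 0.992, -0.125, -0.025]
ft_force: [-1.7, -2.1, -3.4]
gripper_width: 0.015
```

```bash
python3 look.py 19
```

```text
t 14.55 pos [0.4326 0.0213 0.1413] ang -0.251 zax [-0.052 -0.012 -0.999] F [-1.7 -2.1 -3.4] M [-0.97  0.26  0.08] w 0.015
```

View pics/l19.png

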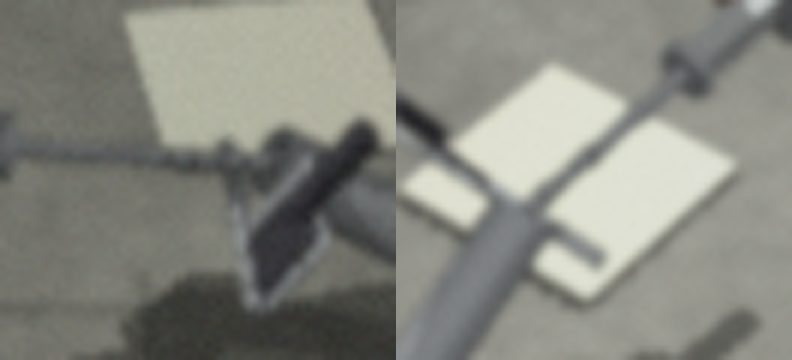

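Call:
send_rows:
  dp:
    - [0.03,0.14,0.7]
    - [0.04,0.17,0.7]
    - [0.05,0.2,0.7]
    - [0.06,0.23,0.7]
    - [0.07,0.27,0.7]
    - [0,0,0]
  roll: [0,0,0,0,0,0]
  jaw: [0,0,0,0,0,0]

```text
clock: 15.25
eef_pos: [0.4358, 0.0317, 0.1787]
eef_rot: [0.009, 0.992, -0.126, -0.024]
ft_force: [-0.8, -3.3, -3.4]
gripper_width: 0.0151
```

```bash
python3 look.py 20
```

```text
t 15.25 pos [0.4358 0.0317 0.1787] ang -0.253 zax [-0.051 -0.012 -0.999] F [-0.8 -3.3 -3.4] M [-0.95  0.07 -0.04] w 0.0151
```

View pics/l20.png

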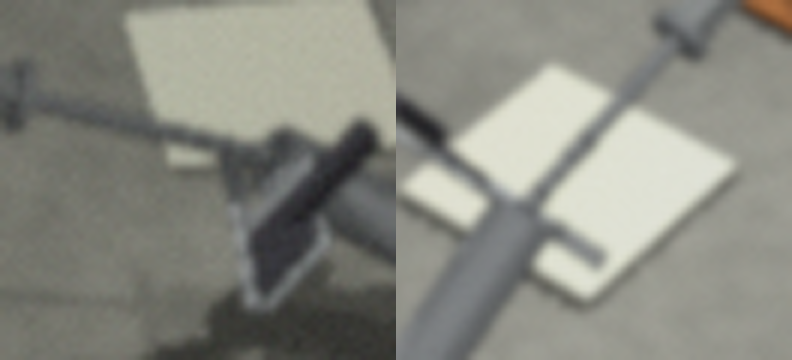

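Call:
send_rows:
  dp:
    - [0.07,0.26,0.7]
    - [0.07,0.29,0.7]
    - [0.08,0.33,0.7]
    - [0.09,0.36,0.7]
    - [0.1,0.4,0.7]
    - [0.1,0.4,0.6]
    - [0,0,0]
  roll: [0,0,0,0,0,0,0]
  jaw: [0,0,0,0,0,0,0]

```text
clock: 16.05
eef_pos: [0.4413, 0.0544, 0.2223]
eef_rot: [0.009, 0.992, -0.126, -0.025]
ft_force: [1.1, -1.9, -3.7]
gripper_width: 0.0149
```

```bash
sed -i 's/190:250,315:381/170:250,285:373/; s/235:295,285:351/215:295,285:373/; s/fx=6,fy=6/fx=4.5,fy=4.5/g' look.py; python3 look.py 21
```

```text
t 16.05 pos [0.4413 0.0544 0.2223] ang -0.253 zax [-0.051 -0.011 -0.999] F [ 1.1 -1.9 -3.7] M [-0.98 -0.21 -0.2 ] w 0.0149
```

View pics/l21.png

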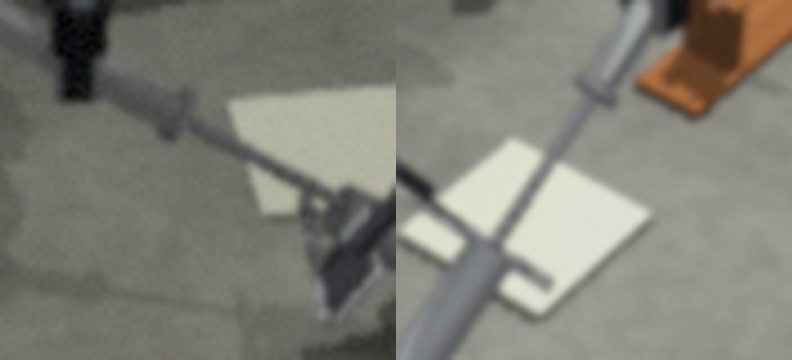

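Call:
send_rows:
  dp:
    - [0.2,0.79,-0.6]
    - [0.2,0.79,-0.6]
    - [0.2,0.79,-0.6]
    - [0,0,0]
  roll: [0,0,0,0]
  jaw: [0,0,0,0]

```text
clock: 16.55
eef_pos: [0.4471, 0.08, 0.2017]
eef_rot: [0.008, 0.992, -0.127, -0.025]
ft_force: [1.2, -0.7, -3.0]
gripper_width: 0.0148
```

```bash
cat > axis.py <<'E'
from h import *
o=st();Rm=rot(o['eef_rot']);g=o['eef_pos']-Rm[:,2]*.0185;d=np.array([.4735,.184,.1396])-g
h=d@[.249,.968,0]
print('dist',np.linalg.norm(d),'depth',.182-np.linalg.norm(d),'ang',np.degrees(np.arctan2(-d[2],h)),'lat',d@[.968,-.249,0],'perp', (-d[2]-h*.7002)*.819)
E
python3 axis.py; python3 look.py 22
```

```text
t 16.55 pos [0.4471 0.08   0.2017] ang -0.255 zax [-0.052 -0.009 -0.999] F [ 1.2 -0.7 -3. ] M [-0.19 -0.43 -0.23] w 0.0148
dist 0.13381018412443463 depth 0.04818981587556537 ang 37.0144202312781 lat -0.0011792240611049807 perp 0.004701706038885523
t 16.55 pos [0.4471 0.08   0.2017] ang -0.255 zax [-0.052 -0.009 -0.999] F [ 1.2 -0.7 -3. ] M [-0.19 -0.43 -0.23] w 0.0148
```

View pics/l22.png

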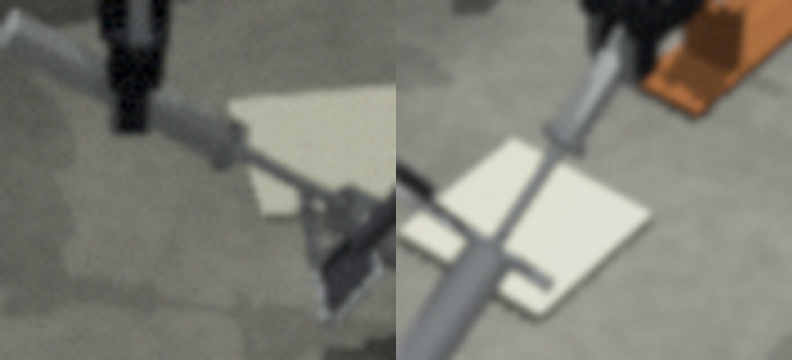

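Call:
send_rows:
  dp:
    - [0.2,0.78,-0.62]
    - [0.2,0.78,-0.62]
    - [0.2,0.78,-0.62]
    - [0.2,0.78,-0.6]
    - [0,0,0]
  roll: [0,0,0,0,0]
  jaw: [0,0,0,0,0]

```text
clock: 17.15
eef_pos: [0.4552, 0.1139, 0.1756]
eef_rot: [0.007, 0.992, -0.127, -0.026]
ft_force: [0.9, -0.7, -2.0]
gripper_width: 0.0148
```

```bash
python3 axis.py
```

```text
t 17.15 pos [0.4552 0.1139 0.1756] ang -0.255 zax [-0.053 -0.008 -0.999] F [ 0.9 -0.7 -2. ] M [-0.1  -0.22 -0.06] w 0.0148
dist 0.09032268028761874 depth 0.09167731971238126 ang 37.10870510139998 lat -0.0006826947096889342 perp 0.003322173632839468
```

Call:
send_rows:
  dp:
    - [0.2,0.78,-0.62]
    - [0.2,0.78,-0.62]
    - [0,0,0]
  roll: [0,0,0]
  jaw: [0,0,0]

```text
clock: 17.45
eef_pos: [0.4594, 0.1312, 0.162]
eef_rot: [0.007, 0.992, -0.126, -0.026]
ft_force: [-0.4, -0.8, -1.1]
gripper_width: 0.0149
```

```bash
python3 axis.py;python3 look.py 23
python3 - <<'E'
from h import *
s=snap('wrist','w23.png')
E
```

```text
t 17.45 pos [0.4594 0.1312 0.162 ] ang -0.254 zax [-0.054 -0.008 -0.999] F [-0.4 -0.8 -1.1] M [-0.02  0.    0.03] w 0.0149
dist 0.06791929030270506 depth 0.11408070969729493 ang 37.01332749443599 lat -0.0003741595821949513 perp 0.0023852516529404726
t 17.45 pos [0.4594 0.1312 0.162 ] ang -0.254 zax [-0.054 -0.008 -0.999] F [-0.4 -0.8 -1.1] M [-0.02  0.    0.03] w 0.0149
```

View pics/l23.png

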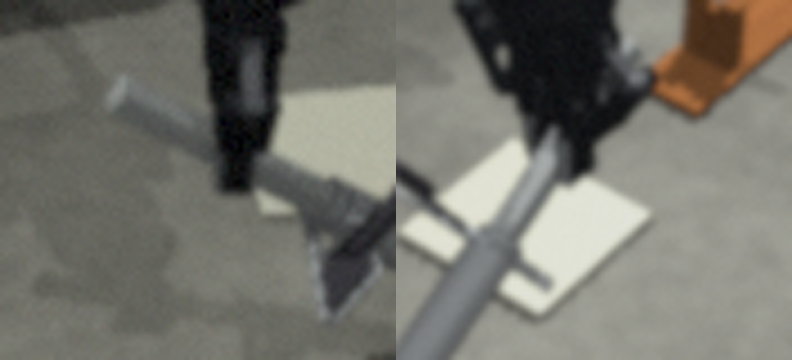

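View pics/w23.png

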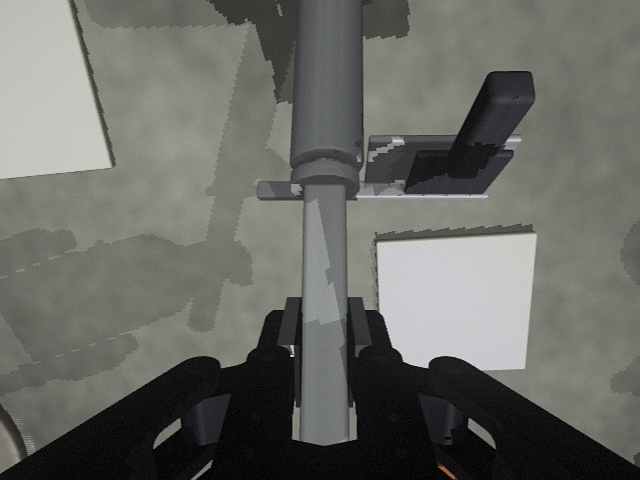

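Call:
send_rows:
  dp:
    - [0.08,0.32,-0.24]
    - [0.08,0.32,-0.24]
    - [0.08,0.32,-0.24]
    - [0.06,0.24,-0.18]
  roll: [0,0,0,0]
  jaw: [0,0,0,0]

```text
clock: 18.0
eef_pos: [0.4611, 0.1337, 0.1608]
eef_rot: [0.016, 0.992, -0.126, -0.025]
ft_force: [-8.6, -8.9, 15.2]
gripper_width: 0.0148
```

```bash
python3 axis.py
python3 - <<'E'
from h import *
s=snap('wrist','w24.png')
E
```

```text
t 18.0 pos [0.4611 0.1337 0.1608] ang -0.254 zax [-0.053 -0.025 -0.998] F [-8.6 -8.9 15.2] M [-0.98  1.33  0.19] w 0.0148
dist 0.06471169104451839 depth 0.1172883089554816 ang 37.858006947310905 lat -0.0013585775884750557 perp 0.0032246102887873943
```

View pics/w24.png

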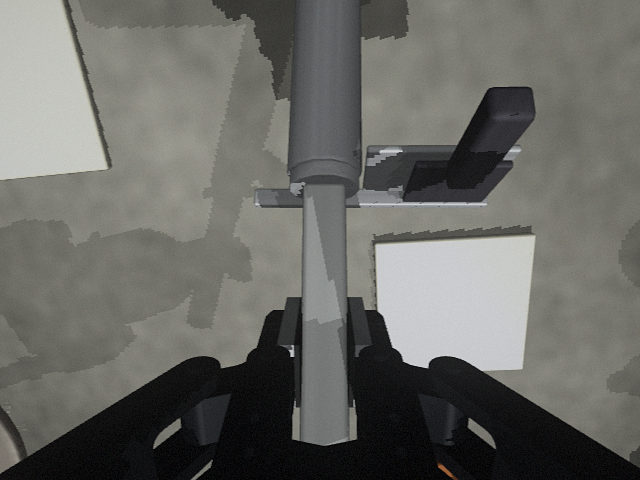

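Call:
send_rows:
  dp:
    - [0.03,0.14,-0.1]
    - [0.03,0.14,-0.1]
    - [0.02,0.1,-0.07]
    - [0.02,0.1,-0.07]
  roll: [0,0,0,0]
  jaw: [0,0,0,0]

```text
clock: 18.45
eef_pos: [0.461, 0.1341, 0.1615]
eef_rot: [0.019, 0.991, -0.127, -0.024]
ft_force: [-3.1, -4.9, 5.1]
gripper_width: 0.0148
```

```bash
python3 axis.py
python3 - <<'E'
from h import *
s=snap('wrist','w25.png')
E
```

```text
t 18.45 pos [0.461  0.1341 0.1615] ang -0.255 zax [-0.053 -0.032 -0.998] F [-3.1 -4.9  5.1] M [-0.63  0.43  0.1 ] w 0.0148
dist 0.06481231296295413 depth 0.11718768703704587 ang 38.58390107938027 lat -0.0011131514938456859 perp 0.004049179162230652
```

View pics/w25.png

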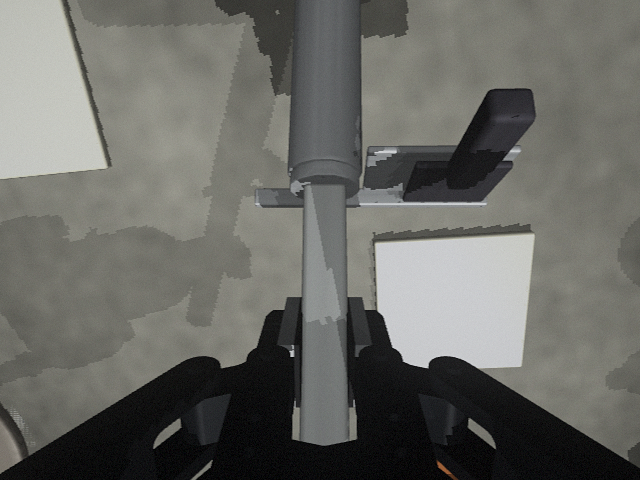

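Call:
send_rows:
  dp:
    - [-0.3,-1.19,0.8]
    - [-0.3,-1.19,0.86]
    - [-0.3,-1.19,0.86]
    - [-0.3,-1.19,0.86]
    - [-0.3,-1.19,0.86]
    - [-0.3,-1.19,0.86]
    - [0,0,0]
  roll: [0,0,0,0,0,0,0]
  jaw: [0,0,0,0,0,0,0]

```text
clock: 19.2
eef_pos: [0.4417, 0.0555, 0.2183]
eef_rot: [0.019, 0.991, -0.128, -0.022]
ft_force: [0.2, 0.5, -1.9]
gripper_width: 0.0149
```

```bash
python3 axis.py;python3 look.py 26
```

```text
t 19.2 pos [0.4417 0.0555 0.2183] ang -0.257 zax [-0.049 -0.033 -0.998] F [ 0.2  0.5 -1.9] M [ 0.01 -0.02 -0.03] w 0.0149
dist 0.163542130097954 depth 0.01845786990204598 ang 36.457977362244364 lat -0.001920747021486731 perp 0.004159566206947932
t 19.2 pos [0.4417 0.0555 0.2183] ang -0.257 zax [-0.049 -0.033 -0.998] F [ 0.2  0.5 -1.9] M [ 0.01 -0.02 -0.03] w 0.0149
```

View pics/l26.png

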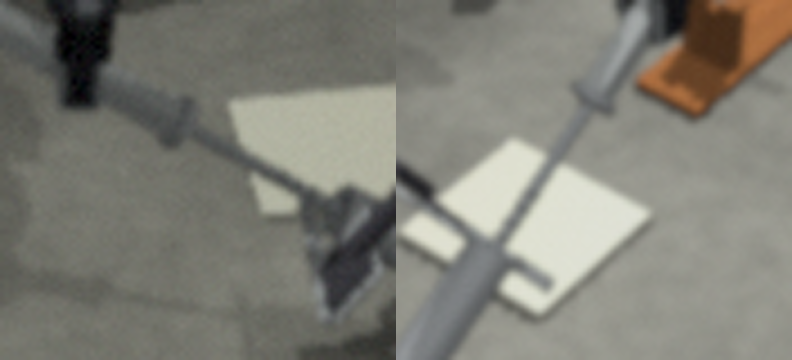

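Call:
send_rows:
  dp:
    - [-0.16,-0.64,0.46]
    - [-0.12,-0.47,-0.7]
    - [-0.11,-0.43,-0.7]
    - [-0.1,-0.39,-0.7]
    - [-0.09,-0.36,-0.7]
    - [0,0,0]
  roll: [0,0,0,0,0,0]
  jaw: [0,0,0,0,0,0]

```text
clock: 19.9
eef_pos: [0.4357, 0.0338, 0.1912]
eef_rot: [0.018, 0.992, -0.127, -0.023]
ft_force: [-0.3, -0.2, 3.3]
gripper_width: 0.0149
```

```bash
python3 axis.py;python3 look.py 27
```

```text
t 19.9 pos [0.4357 0.0338 0.1912] ang -0.255 zax [-0.05  -0.029 -0.998] F [-0.3 -0.2  3.3] M [ 0.61 -0.13 -0.01] w 0.0149
dist 0.16930675318358032 depth 0.012693246816419673 ang 24.457764372382417 lat -0.0015786898140786696 perp -0.030955848908536747
t 19.9 pos [0.4357 0.0338 0.1912] ang -0.255 zax [-0.05  -0.029 -0.998] F [-0.3 -0.2  3.3] M [ 0.61 -0.13 -0.01] w 0.0149
```

View pics/l27.png

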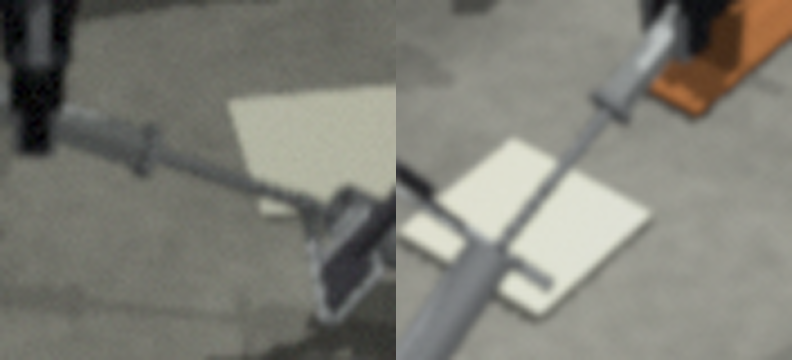

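Call:
send_rows:
  dp:
    - [-0.09,-0.36,-0.7]
    - [-0.08,-0.33,-0.7]
    - [-0.07,-0.28,-0.7]
    - [-0.06,-0.25,-0.7]
    - [-0.05,-0.2,-0.7]
    - [-0.04,-0.17,-0.7]
    - [0,0,0]
  roll: [0,0,0,0,0,0,0]
  jaw: [0,0,0,0,0,0,0]

```text
clock: 20.7
eef_pos: [0.4308, 0.0176, 0.1458]
eef_rot: [0.017, 0.992, -0.126, -0.024]
ft_force: [-0.0, 1.4, 3.0]
gripper_width: 0.0149
```

```bash
python3 axis.py;python3 look.py 28
```

```text
t 20.7 pos [0.4308 0.0176 0.1458] ang -0.254 zax [-0.052 -0.028 -0.998] F [-0.   1.4  3. ] M [ 0.76 -0.11  0.06] w 0.0149
dist 0.17279081690110348 depth 0.009209183098896512 ang 8.199036347310951 lat -0.0009083475405809884 perp -0.07785628788092452
t 20.7 pos [0.4308 0.0176 0.1458] ang -0.254 zax [-0.052 -0.028 -0.998] F [-0.   1.4  3. ] M [ 0.76 -0.11  0.06] w 0.0149
```

View pics/l28.png

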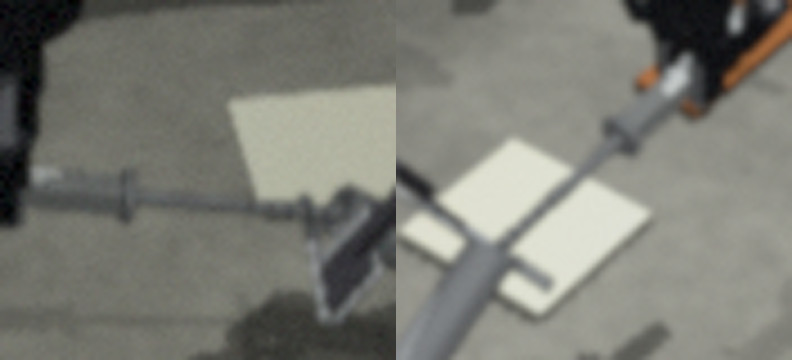

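Call:
send_rows:
  dp:
    - [-0.06,-0.25,-0.6]
    - [-0.05,-0.2,-0.6]
    - [-0.03,-0.12,-0.6]
    - [-0.02,-0.08,-0.5]
    - [0,0,0]
  roll: [0,0,0,0,0]
  jaw: [0,0,0,0,0]

```text
clock: 21.3
eef_pos: [0.4301, 0.0111, 0.1222]
eef_rot: [0.017, 0.992, -0.126, -0.022]
ft_force: [-0.4, 2.0, 2.8]
gripper_width: 0.0151
```

```bash
python3 axis.py;python3 look.py 29
```

```text
t 21.3 pos [0.4301 0.0111 0.1222] ang -0.253 zax [-0.048 -0.028 -0.998] F [-0.4  2.   2.8] M [ 0.93 -0.12  0.12] w 0.0151
dist 0.1775042380613172 depth 0.004495761938682785 ang 0.3477861766908123 lat -0.00179622892274642 perp -0.10085357884493461
t 21.3 pos [0.4301 0.0111 0.1222] ang -0.253 zax [-0.048 -0.028 -0.998] F [-0.4  2.   2.8] M [ 0.93 -0.12  0.12] w 0.0151
```

View pics/l29.png

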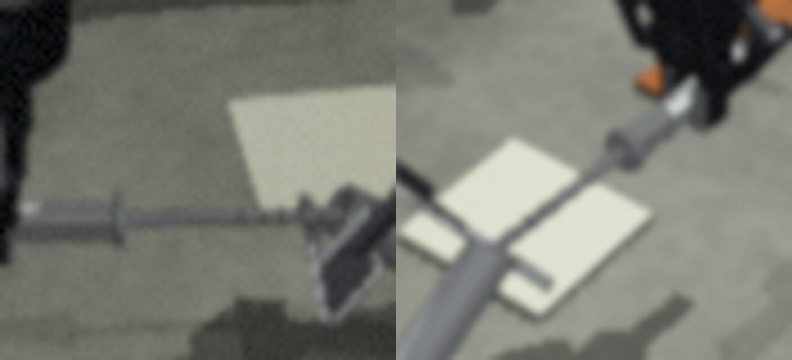

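Call:
send_rows:
  dp:
    - [-0.15,-0.6,0]
    - [-0.3,-1.2,0.1]
    - [-0.4,-1.5,0.2]
    - [-0.4,-1.5,0]
    - [0,0,0]
  roll: [0,0,0,0,0]
  jaw: [0,0,0,0,0]

```text
clock: 21.9
eef_pos: [0.416, -0.0421, 0.1257]
eef_rot: [0.019, 0.992, -0.124, -0.023]
ft_force: [-0.5, -0.9, -0.9]
gripper_width: 0.0149
```

```bash
python3 axis.py
python3 - <<'E'
from h import *
a=snap('scene','s30.png');b=snap('side','d30.png')
np.save('sc.npy',dict(a),allow_pickle=True);np.save('si.npy',dict(b),allow_pickle=True)
A=cv2.resize(a['img'][180:260,265:365],None,fx=4,fy=4,interpolation=cv2.INTER_CUBIC)
B=cv2.resize(b['img'][205:285,295:395],None,fx=4,fy=4,interpolation=cv2.INTER_CUBIC)
cv2.imwrite('pics/l30.png',np.hstack([A,B])[:,:,::-1])
E
```

```text
t 21.9 pos [ 0.416  -0.0421  0.1257] ang -0.25 zax [-0.05  -0.033 -0.998] F [-0.5 -0.9 -0.9] M [ 0.06 -0.03  0.01] w 0.0149
dist 0.23255675229668302 depth -0.05055675229668302 ang 1.1234483341456236 lat -0.0014187863555175418 perp -0.12953730301823105
```

View pics/l30.png

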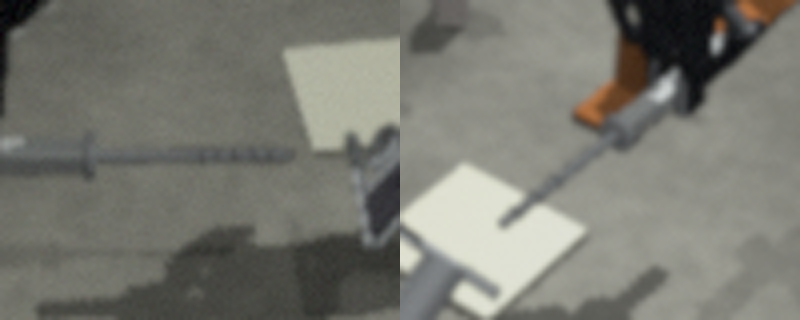

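Run:
```python
from h import *
a=np.load('sc.npy',allow_pickle=True).item();b=np.load('si.npy',allow_pickle=True).item()
f=lambda p,q:tri([ray(a,*p),ray(b,*q)])
t=f((338,218.4),(321,260.5));c=f((287.8,218.8),(349.3,239.2))
print(t,c,np.linalg.norm(t-c),np.arctan2(*(t-c)[1::-1]),np.degrees(np.arcsin((t-c)[2]/.115)))
for s,n in((a,'scene'),(b,'side')):
  for r in regions_of(s,'tile')[:3]:
    v,u=np.nonzero(r['pixels']); print(n,r['score'],onz(s,u.mean(),v.mean(),.008))
```

```text
[0.45867806 0.13471224 0.13517232] [0.42942179 0.02373268 0.13725749] 0.11478997965528631 1.3130417874748503 -1.0389386075116291
scene 0.85 [0.47984381 0.55690806 0.008     ]
scene 0.62 [0.25637853 0.27456959 0.008     ]
scene 0.56 [0.53891025 0.03383585 0.008     ]
side 0.89 [0.25637814 0.2822388  0.008     ]
side 0.86 [0.47096827 0.56143711 0.008     ]
side 0.78 [0.53086342 0.03499187 0.008     ]
```

Call:
send_rows:
  dp:
    - [0.7,-2,0]
    - [1.3,-2,0]
    - [1.8,-2,0]
    - [1.8,-2,-0.8]
    - [1.6,-1.8,-0.8]
    - [0.3,-0.3,-0.8]
    - [0,0,0]
    - [0,0,0]
  roll: [0,0,0,0,0,0,0,0]
  jaw: [0,0,0,0,0,0,0,0]

```text
clock: 22.9
eef_pos: [0.4937, -0.1399, 0.1]
eef_rot: [0.019, 0.992, -0.12, -0.024]
ft_force: [1.0, -0.2, -0.5]
gripper_width: 0.0149
```

Run:
```python
from h import *
st()
a=snap('scene','s31.png');b=snap('side','d31.png');w=snap('wrist','w31.png')
np.save('sc.npy',dict(a),allow_pickle=True);np.save('si.npy',dict(b),allow_pickle=True)
A=cv2.resize(a['img'][220:320,200:350],None,fx=5,fy=5,interpolation=cv2.INTER_CUBIC)
B=cv2.resize(b['img'][195:295,275:425],None,fx=5,fy=5,interpolation=cv2.INTER_CUBIC)
cv2.imwrite('pics/l31a.png',A[:,:,::-1]);cv2.imwrite('pics/l31b.png',B[:,:,::-1])
```

```text
t 22.9 pos [ 0.4937 -0.1399  0.1   ] ang -0.241 zax [-0.051 -0.031 -0.998] F [ 1.  -0.2 -0.5] M [-0.    0.03  0.05] w 0.0149
```

View pics/l31a.png

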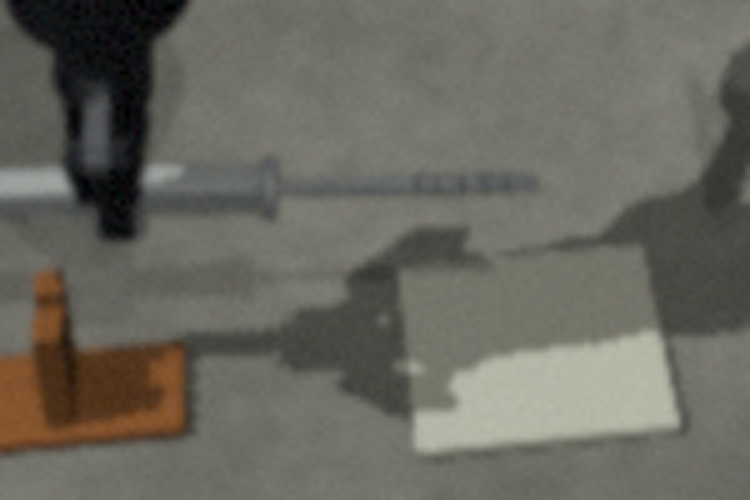

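View pics/l31b.png

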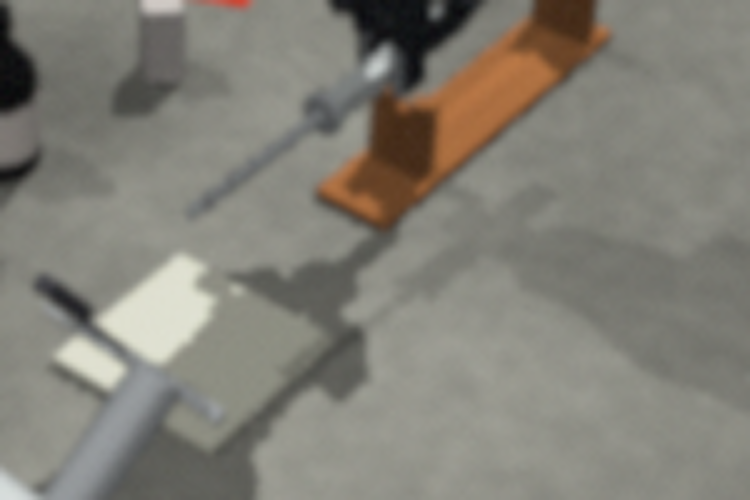

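View pics/s31.png

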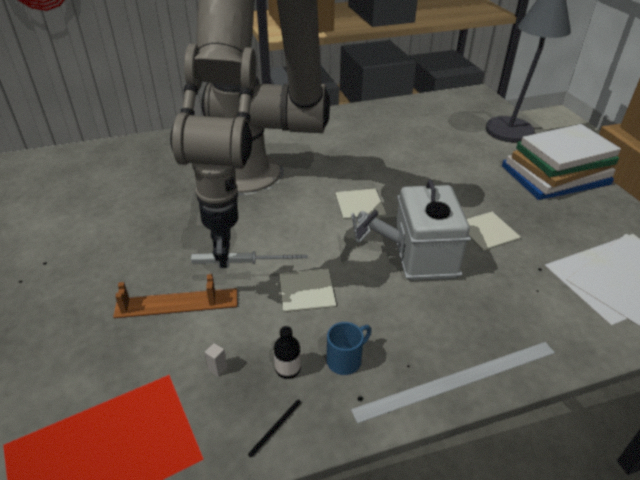

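Run:
```python
from h import *
a=np.load('sc.npy',allow_pickle=True).item();b=np.load('si.npy',allow_pickle=True).item()
f=lambda p,q:tri([ray(a,*p),ray(b,*q)])
t=f((307.,256.2),(313.2,237.6));c=f((253.8,257.),(339.2,216.8))
print(t,c,np.linalg.norm(t-c),np.degrees(np.arcsin((t-c)[2]/.115)))
k=[onz(a,x/5+199.6,y/5+219.6,.008) for x,y in((400,268),(640,245),(682,430),(414,453))];print(np.mean(k,0))
k=[onz(b,x/5+274.6,y/5+194.6,.008) for x,y in((183,253),(332,332),(214,453),(53,357))];print(np.mean(k,0))
```

```text
[0.5343526  0.0369914  0.10862412] [ 0.50894331 -0.07604318  0.11531362] 0.11604825668745511 -3.334751175353191
[0.53535087 0.03422869 0.008     ]
[0.5320166  0.03732541 0.008     ]
```

Run:
```python
from h import *
a=np.load('sc.npy',allow_pickle=True).item()
A=cv2.resize(a['img'][245:270,185:315],None,fx=6,fy=6,interpolation=cv2.INTER_CUBIC)
b=np.load('si.npy',allow_pickle=True).item()
B=cv2.resize(b['img'][190:250,300:380],None,fx=8,fy=8,interpolation=cv2.INTER_CUBIC)
cv2.imwrite('pics/l32a.png',A[:,:,::-1]);cv2.imwrite('pics/l32b.png',B[:,:,::-1])
```

```text
(no output)
```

View pics/l32a.png

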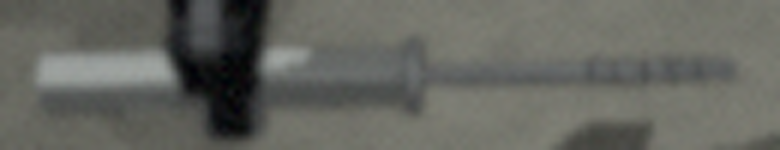

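View pics/l32b.png

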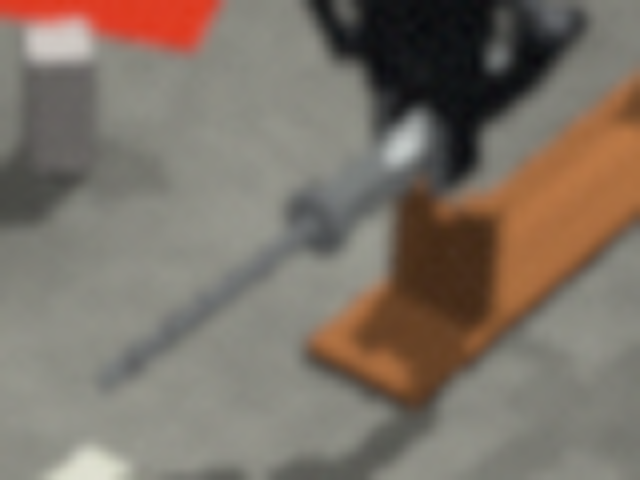

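View pics/w31.png

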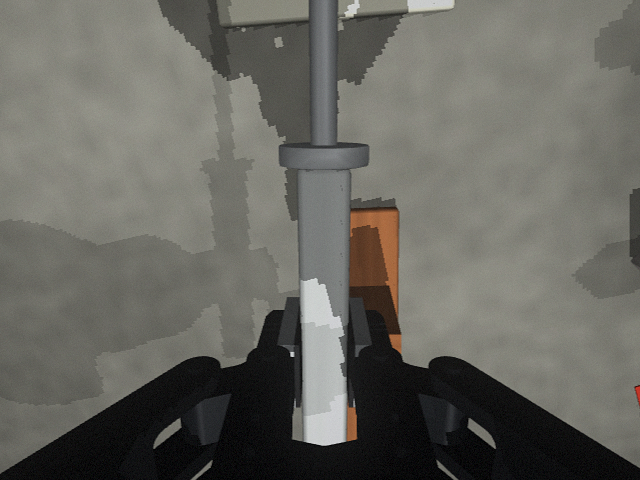

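Run:
```python
from h import *
from scipy.optimize import least_squares
a=np.load('sc.npy',allow_pickle=True).item();b=np.load('si.npy',allow_pickle=True).item()
def P(p,x):
    d=np.array([np.cos(p[3])*np.cos(p[4]),np.sin(p[3])*np.cos(p[4]),np.sin(p[4])]);return p[:3]+d*x
ob=[(a,.115,(307.4,256.3)),(a,-.136,(191.1,257.9)),(a,0,(254.0,257.2)),(b,.115,(312.7,237.6)),(b,0,(338.1,217.7))]
f=lambda p:np.concatenate([proj(s,P(p,x))[0]-q for s,x,q in ob])
r=least_squares(f,[.51,-.07,.11,1.33,0]);print(r.x,'pitch deg',np.degrees(r.x[4]),np.round(r.fun,2))
w=snapshot('wrist');o=st();Rm=rot(o['eef_rot']);g=o['eef_pos']-Rm[:,2]*.0185
h=np.array([-Rm[1,0],Rm[0,0],0])
for dg in(0,-2,-4,-6):
    d=h*np.cos(np.radians(dg))+np.array([0,0,np.sin(np.radians(dg))]); n=np.array([0,0,1]); 
    print(dg,proj(w,[g+d*.067+n*.014,g+d*.061-0*n+n*.008]))
```

```text
[ 0.50938219 -0.07436778  0.11477312  1.34020581 -0.05403877] pitch deg -3.096193697180529 [-0.12  0.2  -0.03  0.18  0.7   0.01 -0.04  0.    0.77 -0.54]
t 23.1 pos [ 0.494  -0.1401  0.1006] ang -0.24 zax [-0.05  -0.032 -0.998] F [ 0.  -0.3 -0.6] M [ 0.02 -0.03  0.02] w 0.0143
0 [[320.93895443 148.85656894]
 [322.05631887 168.28822961]]
-2 [[321.36888279 147.9904337 ]
 [322.40275243 167.20976133]]
-4 [[321.7817017  147.46774347]
 [322.73727275 166.42828824]]
-6 [[322.17769354 147.26883791]
 [323.05991711 165.92989351]]
```

Run:
```python
from h import *
o=st(); print(np.round(o['joint_vel'],3)); print(finish_job())
```

```text
t 23.1 pos [ 0.494  -0.1401  0.1006] ang -0.24 zax [-0.05  -0.032 -0.998] F [ 0.  -0.3 -0.6] M [ 0.02 -0.03  0.02] w 0.0143
[-0.003 -0.001 -0.008  0.002 -0.001 -0.001]
the job is handed in; nothing more can be done
None
```

All the steps were carried out and the job was handed in at 23.1 s, with the rod still gripped over the tile; the system gave no verdict.

**What I did**
- **Shutter:** I pushed the tab until it hit the end stop, at about 49 mm by my estimate. The later pictures show it still open.
- **Rod in:** The tool can only point down, so I put the level rod's tip in the tube mouth and raised the gripper. That turned the rod in the grip to the tube's slope. I then pushed it down until the collar met the rim; the push force rose to about 20 N and I held it there.
- **Rod out:** I drew it back, levelled it against the lower lip of the mouth, pulled it clear and moved it over the rightmost tile.

**Last checks**
- **Tip position:** It measured (0.534, 0.037, 0.109) m against a tile centre of about (0.534, 0.036). That puts it within a few millimetres horizontally and about 10 cm above the tile.
- **Level:** The rod was about 3 degrees tip-down, within the 7 degrees allowed. Single measurements disagreed, from -1.0 to -3.3 degrees. The wrist camera could not settle it.
- **Contact and motion:** Wrist force was near zero and the arm was still. The bottle, mug and seal looked undisturbed.
- **Disagreements:** The cameras and the measured arm pose differed by up to 3–5 mm, so I steered the tip into the mouth by comparing both in the same pictures. The tool also leaned about 3 degrees off vertical after pushing against things.

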